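Centre a cracked tablet on the heater plate and hang up the tools

TASK

Get this cracked tablet ready for warming on the heater plate: it is too wide to grip and its glass must not be touched, so tap it along gently by its edges until it lies square and centred in the outline engraved on the plate, and once it does, press the heater's start button fully down. Clear the hand tools off the bench, before or after that, by dropping each handle-first down through a wire loop of the rack, one tool to a loop, so that it hangs still by its head. At the end the tablet must still be centred; leave the jar, the screw tray and the screwdriver where they are.

Things in the scene. Friction and masses are not known exactly. Their poses are not given: they have to be found in the camera images.
- tablet: Loose dark slate-grey tablet with a cracked black glass face, 112 mm (x) by 168 mm (y) by 12 mm thick, about 0.37 kg, lying face up on the heater plate, on which it slides (friction coefficient about 0.6). Origin: centre of its underside; z up. Either way round is right. Its edges are upright and hard; a push of more than 15 N on it may crack it further. It is too wide for a gripper.
- tablet_glass: The tablet's cracked glass: the topmost 1 mm of the tablet, 104 mm by 160 mm, set in 4 mm from the edges all round. Origin: centre of the glass's underside, 11 mm above the tablet's. The robot must not touch it.
- heater: Fixed heater: a bare flat aluminium plate 230 mm (x) by 280 mm (y), its top 60 mm above the bench, without any rim, on a grey housing. Along its +y side runs a console 62 mm wide, its top only 32 mm above the bench, with the start button. Origin: on the bench under the middle of the plate; z up.
- plate_mark (a point): The middle of the engraved outline on the plate, which is the middle of the plate, on its top surface. The outline is a thin dark rectangle 122 mm (x) by 178 mm (y), 5 mm larger than the tablet on every side; axes as the heater's.
- heat_button (a joint): The start button's travel in m: 0 up, 0.006 fully down. A spring brings it back; pressing it fully down takes 5 N.
- heat_button_top (a point): Middle of the top of the start button, a round steel push button 26 mm in diameter, pressed straight down. It stands on the console (54 mm above the bench at rest, so below the plate's top), 34 mm beside the plate's +y edge and 50 mm towards -x from the plate's middle line.
- rack: Fixed steel tool rack with four level wire loops in a row along its y, 90 mm apart, standing free on two uprights. The loops' tops are 168 mm above the bench, with nothing beneath them; a tool let go in one swings for a second or two. A square bar runs along the row on the loops' +x side, 22 to 32 mm from the loops' centres, with its top 3 mm below the loops' tops. Origin: on the bench under the middle of the row.
- loop1 (a point): Centre of wire loop 1 of 4 (counted towards the rack's +y), at the height of the top of the wire, 168 mm above the bench; z up. The loop is level, of 6 mm round wire, 32 mm clear inside and 44 mm outside.
- loop2 (a point): Centre of wire loop 2 of 4 (counted towards the rack's +y), at the height of the top of the wire, 168 mm above the bench; z up. The loop is level, of 6 mm round wire, 32 mm clear inside and 44 mm outside.
- loop3 (a point): Centre of wire loop 3 of 4 (counted towards the rack's +y), at the height of the top of the wire, 168 mm above the bench; z up. The loop is level, of 6 mm round wire, 32 mm clear inside and 44 mm outside.
- loop4 (a point): Centre of wire loop 4 of 4 (counted towards the rack's +y), at the height of the top of the wire, 168 mm above the bench; z up. The loop is level, of 6 mm round wire, 32 mm clear inside and 44 mm outside.
- scraper: Loose glue scraper (may be absent), 80 g, black handle. Straight handle, 14 mm round, 120 mm long. Origin: on the handle's axis where the head begins; x from handle (from x = -120 mm) to head, y across the head. Starts flat on the bench, handle towards the robot, its axis 7 mm up. Head: blade holder 48 mm across, 14 thick, 16 long, with a 46 mm wide steel blade beyond, to x = 32 mm.
- roller: Loose hand roller (may be absent), 90 g, wooden handle. Straight handle, 14 mm round, 120 mm long. Origin: on the handle's axis where the head begins; x from handle (from x = -120 mm) to head, y across the head. Starts flat on the bench, handle towards the robot, its axis 7 mm up. Head: steel fork crosspiece 52 mm across, 14 thick, 8 long, with a rubber roller 22 mm thick beyond, to x = 34 mm.
- mallet: Loose small mallet (may be absent), 100 g, wooden handle. Straight handle, 14 mm round, 120 mm long. Origin: on the handle's axis where the head begins; x from handle (from x = -120 mm) to head, y across the head. Starts flat on the bench, handle towards the robot, its axis 7 mm up. Head: square steel block with white nylon faces, 60 mm across, 18 mm thick, to x = 18 mm.
- squeegee: Loose squeegee (may be absent), 80 g, black handle. Straight handle, 14 mm round, 120 mm long. Origin: on the handle's axis where the head begins; x from handle (from x = -120 mm) to head, y across the head. Starts flat on the bench, handle towards the robot, its axis 7 mm up. Head: aluminium bar 58 mm across, 14 thick, 12 long, with a rubber strip beyond, to x = 30 mm.
- jar: Bystander: white screw-top jar, 60 mm in diameter, 65 mm tall. Origin: centre of its underside.
- screw_tray: Bystander: low open plastic tray of screws, 75 by 120 mm, 28 mm tall. Origin: centre of its underside.
- driver: Bystander: screwdriver lying on the bench. Origin: centre of its underside, x along it.

How it is judged:
On the way, in this order (a step that is already met when the one before it is completed fails the run):
1. the tablet lies square and centred in the outline, let go (horizontal distance between tablet and plate_mark below 0.004 m and angle between the x axis of tablet and the x axis of plate_mark, either way round below 0.06 rad and z of tablet in the frame of plate_mark below 0.004 m and angle between tablet's own z axis and vertical below 0.03 rad and contact force between the fingers and tablet below 0.1 N and linear speed of tablet below 0.01 m/s), for 0.3 s.
2. with the tablet centred, the start button is pressed fully down (horizontal distance between tablet and plate_mark below 0.004 m and angle between the x axis of tablet and the x axis of plate_mark, either way round below 0.06 rad and z of tablet in the frame of plate_mark below 0.004 m and angle between tablet's own z axis and vertical below 0.03 rad and value of joint heat_button above 0.0045 m), for 0.05 s.
At the end, for the whole second after the job is handed in: Tablet flat on the plate, within 4 mm and 0.06 rad of centred and square; button up again; every tool present hangs still, head up, handle down through a loop, caught by its head (within 0.35 rad of upright, origin within 13 mm of the loop's axis and 6 mm below to 10 mm above its top) (horizontal distance between tablet and plate_mark below 0.004 m and angle between the x axis of tablet and the x axis of plate_mark, either way round below 0.06 rad and z of tablet in the frame of plate_mark below 0.004 m and angle between tablet's own z axis and vertical below 0.03 rad and linear speed of tablet below 0.01 m/s and value of joint heat_button below 0.002 m and ((horizontal distance between scraper and loop1 below 0.013 m and z of scraper in the frame of loop1 between -0.006 and 0.01 m) or (horizontal distance between scraper and loop2 below 0.013 m and z of scraper in the frame of loop2 between -0.006 and 0.01 m) or (horizontal distance between scraper and loop3 below 0.013 m and z of scraper in the frame of loop3 between -0.006 and 0.01 m) or (horizontal distance between scraper and loop4 below 0.013 m and z of scraper in the frame of loop4 between -0.006 and 0.01 m)) and angle between each of scraper, roller, mallet, squeegee's own x axis and vertical below 0.35 rad and linear speed of each of scraper, roller, mallet, squeegee below 0.05 m/s and ((horizontal distance between roller and loop1 below 0.013 m and z of roller in the frame of loop1 between -0.006 and 0.01 m) or (horizontal distance between roller and loop2 below 0.013 m and z of roller in the frame of loop2 between -0.006 and 0.01 m) or (horizontal distance between roller and loop3 below 0.013 m and z of roller in the frame of loop3 between -0.006 and 0.01 m) or (horizontal distance between roller and loop4 below 0.013 m and z of roller in the frame of loop4 between -0.006 and 0.01 m)) and ((horizontal distance between mallet and loop1 below 0.013 m and z of mallet in the frame of loop1 between -0.006 and 0.01 m) or (horizontal distance between mallet and loop2 below 0.013 m and z of mallet in the frame of loop2 between -0.006 and 0.01 m) or (horizontal distance between mallet and loop3 below 0.013 m and z of mallet in the frame of loop3 between -0.006 and 0.01 m) or (horizontal distance between mallet and loop4 below 0.013 m and z of mallet in the frame of loop4 between -0.006 and 0.01 m)) and ((horizontal distance between squeegee and loop1 below 0.013 m and z of squeegee in the frame of loop1 between -0.006 and 0.01 m) or (horizontal distance between squeegee and loop2 below 0.013 m and z of squeegee in the frame of loop2 between -0.006 and 0.01 m) or (horizontal distance between squeegee and loop3 below 0.013 m and z of squeegee in the frame of loop3 between -0.006 and 0.01 m) or (horizontal distance between squeegee and loop4 below 0.013 m and z of squeegee in the frame of loop4 between -0.006 and 0.01 m))); the robot touches nothing.
It fails at once if the robot pushes the tablet with more than 15 N (contact force between any of the fingers, the arm and tablet above 15 N).
It fails at once if the robot touches the cracked glass (contact force between any of the fingers, the arm and tablet_glass above 1 N).
It fails at once if the jar, the screw tray or the screwdriver is moved by more than 30 mm (distance of any of jar, screw_tray, driver from where it was at the start of the episode above 0.03 m).
Of scraper, roller, mallet, squeegee only 3 to 4 are there at a start; the rules pass over those that are not, and their reading is None.
At some moment in a run one of tablet may be knocked a few centimetres aside while the robot is not near it.
It also fails if it takes over 210 s, if anything falls off the work surface, if the arm or the gripper's body presses on something with over 40 N, if the wrist force passes 120 N, or if a joint passes its speed limit or range.

ROBOT

A 7-joint arm with a two-finger parallel gripper is mounted at the origin on the work surface. World frame = base frame: x ahead of the robot, y to its left, z up, the work surface at z = 0. Lengths are in m, angles in rad, forces in N, time in s.
With the tool pointing down it reaches from about 0.35 to 0.9 m from the base axis. Payload 8.1 kg.
Tool frame: the origin (TCP) lies between the finger pads; the fingertips stand ahead of it and the grasp point (between the pads) is the TCP (arm.nose_length is the z of the fingertips in the tool frame, in m); z points along the fingers, y is the line along which they close (so a half turn about z gives the same grasp; the last joint's range is limited). The gripper opens to 92 mm and grips with 3 to 60 N. Pads are 19 mm wide; open, the fingers measure 130 mm over their backs; the gripper's body (75 mm by 190 mm) begins 47 mm behind the grasp point.
Start: joints at [1.105, 0.434, 0.025, 1.573, -0.012, 1.134, -0.075], TCP at [0.222, -0.584, 0.246] pointing down, gripper open.
Joint ranges: [-2.62, 2.62], [-0.44, 2.09], [-1.27, 1.32], [0.08, 2.57], [-1.32, 4.46], [0.12, 2], [-2.74, 2.74]. Speed limits (rad/s): [2.22, 2.22, 3.01, 3.01, 3.14, 3.14, 3.14].

INTERFACE

Orientations are given as a rotation vector (axis times angle).
In Python, from cell import sensors, optics, arm gives the robot as it stands.
- The arm moves only by the tool arm_command, never from a script. Its argument "deltas" is one flat list of numbers, 7 for each row, row after row: the turn, a rotation vector about the world's x, y, z as a fraction of full scale, then the shift along the world's x, y, z as a fraction of full scale, then the finger opening in mm, from 0 to 91.8. In form: [wx, wy, wz, dx, dy, dz, fingers, wx, wy, wz, dx, dy, dz, fingers, ...]. A call has 1 to 20 rows; each row is the pose to reach, as a shift and turn from the pose commanded when the call began; what a row does not reach only later rows make up. Full scale, the value 1, is 1 m for a shift and 90 degrees for a turn. A row lasts 1/10 s, in which the tool goes at most 50 mm and 8.59 degrees, less where a joint would pass 70% of its speed; a pose out of reach is approached as far as the arm can. A call with a number of a shift or a turn outside -1 to 1 is refused whole. A call with a gripper value outside its range is refused whole. The fingers move at their own pace and stop on an object; "force" is the grip in N (left out, the last holds). Time passes only in rows, so rows that repeat a pose let the fingers close. It gives the time, the measured TCP pose, the force, the opening and the grip force at its end, in the units of the state.
- sensors.observe(): the state, without advancing time (a new reading comes with each control period).
- optics.get_image(name): name is "scene" or "top"; returns the picture (480x640x3 uint8, blue, green, red); there is no depth.
- optics.calibration(name): a dict with "camera_matrix" (3x3 intrinsics, pixels), "rvec" (rotation vector, rad) and "tvec" (3), from world to camera coordinates, as OpenCV has them. Camera axes: x right, y down, z forward; pixel columns grow to the right and rows downward; lengths in m; the calibration is good to about 2 mm. A picture is of the moment at which its call begins. calibration takes no time and is no camera call.
- arm.sign_off(): hands the job in; it is judged then, once.
The state is a dict: "clock": time; "joints": joint angles; "dq": joint speeds; "joint_efforts": joint torques, N m; "position": TCP position; "ee_rot": TCP orientation; "force": force on the tool from outside, world axes, zero at the start; "ft_torque": the same for the moment, N m; "width": opening from 0.0 (shut) to 1.0 (fully open); "gripper_force": force on a finger pad.
Only numpy, scipy, OpenCV 4.12 (cv2) and the standard library are available. Lean on these libraries where they do the work, as an engineer would, in place of code of your own. Each camera call takes 0.05 s, during which the arm holds its last target. There are 200 camera calls.

## Working session

There is one attempt and no reset: what is moved stays moved. The work goes in short steps, Python scripts to look and compute and a tool call to move; the robot and the scene stay as the last step left them, time stands still between calls to the robot, and variables do not carry over. Pictures are saved under pics/ and viewed, at most 14 in all, crops included, and the job is handed in when it is done.

Besides the shell and the picture viewer there is one more tool, called as a command line: name --argument value ..., lists and objects as JSON in quotes. arm_command: Moves the arm, as the interface text tells. Its arguments: {"type":"object","properties":{"deltas":{"type":"array","items":{"type":"number"}},"force":{"type":"number"}},"required":["deltas"]}

```bash
mkdir -p pics; ls; cat > h.py <<'E'
import numpy as np, cv2
from cell import sensors, optics, arm
def cal(n):
    c=optics.calibration(n); return np.array(c["camera_matrix"],float),np.array(c["rvec"],float).reshape(3),np.array(c["tvec"],float).reshape(3)
def ray(n,uv,z):
    K,r,t=cal(n); R=cv2.Rodrigues(r)[0]; o=-R.T@t
    uv=np.atleast_2d(np.array(uv,float)); d=(R.T@np.linalg.inv(K)@np.c_[uv,np.ones(len(uv))].T).T
    return o+d*((z-o[2])/d[:,2])[:,None]
def proj(n,p):
    K,r,t=cal(n); return cv2.projectPoints(np.atleast_2d(np.array(p,float)),r,t,K,None)[0][:,0]
E
python3 - <<'E'
from h import *
for n in("scene","top"):
    cv2.imwrite(f"pics/{n}0.png",optics.get_image(n)); K,r,t=cal(n); print(n,K[0,0],-cv2.Rodrigues(r)[0].T@t)
print(sensors.observe(), arm.nose_length)
E
```

```text
pics
scene 618.0275040924371 [ 1.07292773 -0.66153224  1.42146708]
top 454.9702825662216 [ 0.45519648 -0.07008008  1.36302686]
{'clock': 0.1, 'joints': array([ 1.10540192,  0.43513878,  0.02493619,  1.57397807, -0.01157131,
        1.13396738, -0.07504352]), 'dq': array([ 1.08869379e-04, -2.98979768e-03,  9.98377978e-05, -3.24670635e-04,
        2.64893314e-03,  5.29367256e-04,  7.11391281e-04]), 'joint_efforts': array([ 3.99178709e-03, -6.69123459e+01,  9.88685600e-01, -3.15143216e+01,
       -6.04180712e-02,  3.73859145e-02,  8.03226499e-05]), 'position': array([ 0.2216267 , -0.58395002,  0.24504286]), 'ee_rot': array([-3.08876442e+00, -5.66574073e-01,  5.85818254e-04]), 'force': array([ 0.34692087,  0.28607588, -0.35898358]), 'ft_torque': array([-0.02757352,  0.02135398,  0.02402993]), 'gripper_force': 0.0, 'width': 0.9988839308937911} 0.019
```

View pics/scene0.png

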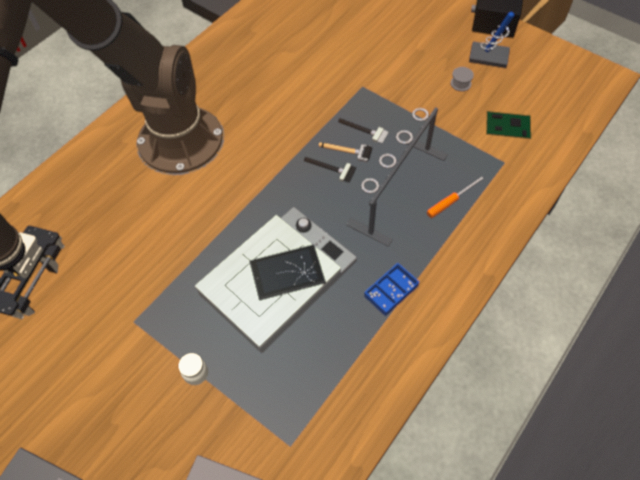

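View pics/top0.png

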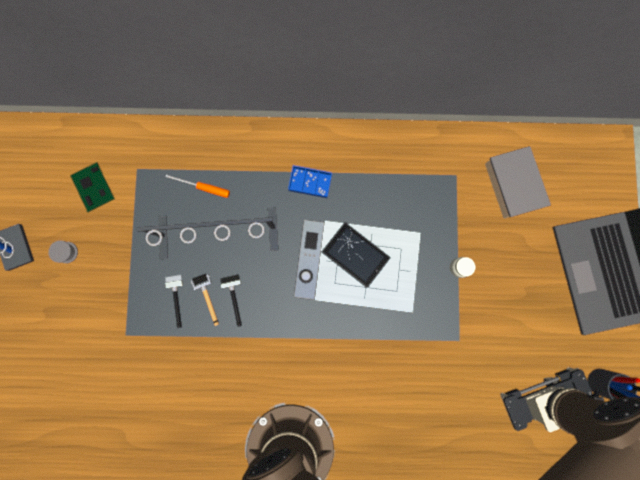

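```bash
python3 - <<'E'
from h import *
im=cv2.imread("pics/top0.png")
c=cv2.resize(im[160:345,120:480],None,fx=2.2,fy=2.2,interpolation=cv2.INTER_CUBIC); cv2.imwrite("pics/c1.png",c)
hsv=cv2.cvtColor(im,cv2.COLOR_BGR2HSV)
for u,v in [(370,290),(345,240),(376,265),(322,265),(310,290),(254,231),(257,231),(214,310),(179,310),(166,285),(230,285),(200,275),(150,320),(388,269),(384,264)]: print((u,v),im[v,u],hsv[v,u])
E
```

```text
(370, 290) [237 234 226] [ 98  12 237]
(345, 240) [90 86 79] [101  31  90]
(376, 265) [65 60 56] [107  35  65]
(322, 265) [236 235 226] [ 93  11 236]
(310, 290) [180 163 154] [110  37 180]
(254, 231) [118 116 111] [ 99  15 118]
(257, 231) [118 115 107] [ 98  24 118]
(214, 310) [ 94 112 133] [ 14  75 133]
(179, 310) [61 57 57] [120  17  61]
(166, 285) [216 224 212] [ 70  14 224]
(230, 285) [234 232 225] [ 97  10 234]
(200, 275) [80 80 72] [90 26 80]
(150, 320) [117 113 106] [101  24 117]
(388, 269) [237 236 227] [ 93  11 237]
(384, 264) [84 81 82] [130   9  84]
```

View pics/c1.png

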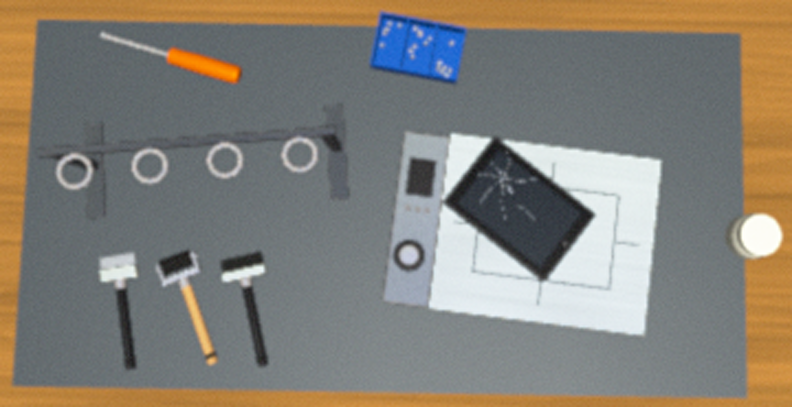

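```bash
cat >> h.py <<'E'
def up(im,x0,y0,x1,y1,s=6):
    return cv2.resize(im[y0:y1,x0:x1],None,fx=s,fy=s,interpolation=cv2.INTER_CUBIC)
def back(p,x0,y0,s=6): return (np.array(p,float).reshape(-1,2)+.5)/s-.5+[x0,y0]
def big(m): return max(cv2.findContours(m.astype(np.uint8),cv2.RETR_EXTERNAL,cv2.CHAIN_APPROX_NONE)[0],key=cv2.contourArea)
def rect(pts):  # world xy pts -> centre, (sx,sy), angle of the long side rel to y
    (c,s,a)=cv2.minAreaRect((pts[:,:2]*1000).astype(np.float32)); 
    if s[0]>s[1]: s=s[::-1]; a+=90
    a=(a+90)%180-90   # short side = x axis
    return np.array(c)/1000,np.array(s),a
def measure(im,n="top",win=(310,210,425,318),out=True):
    x0,y0,x1,y1=win; c=up(im,*win); g=cv2.cvtColor(c,cv2.COLOR_BGR2GRAY)
    w=big(g>175); k=big(cv2.morphologyEx((g<140).astype(np.uint8),cv2.MORPH_OPEN,np.ones((40,40)))[0:] * cv2.fillConvexPoly(np.zeros_like(g),cv2.convexHull(w),1)) 
    P=rect(ray(n,back(w,x0,y0),.06)); T=rect(ray(n,back(k,x0,y0),.072))
    return P,T
E
python3 - <<'E'
from h import *
im=cv2.imread("pics/top0.png")
P,T=measure(im); print("plate",P,"\ntab",T)
win=(290,210,320,310); 
g=cv2.cvtColor(im,cv2.COLOR_BGR2GRAY)
# loops: bright ring
for u,v in [(154,238),(188,236),(222,233),(256,230)]:
    c=up(g,u-12,v-12,u+13,v+13,6); k=big(c>160); print("loop",ray("top",[back(np.array(cv2.minEnclosingCircle(k)[0]),u-12,v-12)[0]],.166).round(4), cv2.minEnclosingCircle(k)[1]/6)
# tools
bg=np.array([117,113,106])
m=(np.abs(im.astype(int)-bg).max(2)>22)
for nm,(a,b,cc,d) in dict(scr=(162,270,186,332),rol=(188,268,221,332),sq=(217,268,246,332)).items():
    k=up((m*255).astype(np.uint8),a,b,cc,d)>127; pts=back(big(k),a,b)
    hull=np.zeros_like(k,np.uint8); cv2.drawContours(hull,[big(k)],-1,1,-1)
    ys,xs=np.nonzero(hull); W=ray("top",back(np.c_[xs,ys],a,b),.007)[:,:2]
    xb=W[:,0].min(); h=W[W[:,0]<xb+.10]
    vx,vy,px,py=cv2.fitLine(h.astype(np.float32),cv2.DIST_L2,0,.01,.01).ravel(); 
    if vx<0: vx,vy=-vx,-vy
    s=(W-[px,py])@[vx,vy]; print(nm,"end",np.array([px,py])+s.min()*np.array([vx,vy]),"head tip",np.array([px,py])+s.max()*np.array([vx,vy]),"len",s.max()-s.min(),"yaw",np.arctan2(vy,vx), "origin",np.array([px,py])+(s.min()+.12)*np.array([vx,vy]))
E
```

```text
plate (array([ 0.5220871 , -0.21207983]), array([231.90333557, 283.56842041]), -6.0105743408203125) 
tab (array([ 0.55156903, -0.17816872]), array([112.31776428, 162.99809265]), -36.94643783569336)
loop [[0.5801 0.3649 0.166 ]] 8.09085210164388
loop [[0.5887 0.2756 0.166 ]] 8.17332903544108
loop [[0.5968 0.1861 0.166 ]] 8.206636428833008
loop [[0.606  0.0964 0.166 ]] 8.18452517191569
scr end [0.33334327 0.33085945] head tip [0.48660156 0.35933266] len 0.1558808088648797 yaw 0.18369143 origin [0.4513244  0.35277866]
rol end [0.34001537 0.2213066 ] head tip [0.4889286  0.28357397] len 0.1614074804813162 yaw 0.3960504 origin [0.4507264  0.26759989]
sq end [0.34043359 0.15568599] head tip [0.4886204  0.19395705] len 0.15304902447769222 yaw 0.2527396 origin [0.45662131 0.18569289]
```

```bash
cat >> h.py <<'E'
from scipy.spatial.transform import Rotation as Ro
def tgt(yaw,pitch=0):
    """tool x,y,z: fingers close along horizontal dir yaw+90deg; approach tilted from down by pitch towards heading yaw"""
    h=np.array([np.cos(yaw),np.sin(yaw),0]); y=np.array([-np.sin(yaw),np.cos(yaw),0])
    z=np.sin(pitch)*h-np.cos(pitch)*np.array([0,0,1]); return Ro.from_matrix(np.c_[np.cross(y,z),y,z])
def plan(p,yaw,pitch=0,flip=None):
    s=sensors.observe(); C=Ro.from_rotvec(s["ee_rot"]); best=None
    for f in (0,np.pi) if flip is None else (flip,):
        T=tgt(yaw,pitch)*Ro.from_rotvec([0,0,f]); d=(T*C.inv()).as_rotvec()
        if best is None or np.linalg.norm(d)<np.linalg.norm(best): best=d
    print("turn",(best/(np.pi/2)).round(4),"shift",(np.array(p)-s["position"]).round(4),"at",s["position"].round(4),"t",s["clock"])
E
python3 - <<'E'
from h import *
print([a for a in dir(arm) if a[0]!='_'],[a for a in dir(sensors) if a[0]!='_'])
im=cv2.imread("pics/top0.png"); bg=np.array([117,113,106])
d=np.abs(im.astype(int)-bg).max(2).astype(np.uint8)
for nm,(u0,u1) in dict(scr=(168,186),rol=(196,220),sq=(227,246)).items():
    pts=[]
    for v in range(294,323):
        w=d[v,u0:u1].astype(float); w[w<15]=0
        if w.sum()>0: pts.append([(w*np.arange(u0,u1)).sum()/w.sum(),v])
    W=ray("top",pts,.007)[:,:2].astype(np.float32); l=cv2.fitLine(W,cv2.DIST_HUBER,0,.01,.01).ravel(); l=l*np.sign(l[0]) if 0 else l
    print(nm,"yaw",np.arctan(l[1]/l[0]),"y at x=.40",l[3]+(.40-l[2])*l[1]/l[0],"at .46",l[3]+(.46-l[2])*l[1]/l[0])
print(proj("top",[[.4,0.3,.007],[.5,.3,.007]]))
print("toolaxes\n",Ro.from_rotvec(sensors.observe()["ee_rot"]).as_matrix().round(3))
E
```

```text
['PlanningError', 'nose_length', 'sign_off'] ['observe']
scr yaw 0.17949161 y at x=.40 0.3427954 at .46 0.35368207
rol yaw 0.3830818 y at x=.40 0.24632546 at .46 0.2705049
sq yaw 0.2615257 y at x=.40 0.17048895 at .46 0.18654831
[[191.01419707 304.81743566]
 [192.81947581 270.66500414]]
toolaxes
 [[ 0.935  0.355 -0.001]
 [ 0.355 -0.935  0.001]
 [-0.    -0.001 -1.   ]]
```

```bash
python3 - <<'E'
from h import *
plan([.48,-.3,.36],.18); plan([.45,.28,.36],.18)
E
```

```text
turn [-0.0008 -0.0003 -0.1164] shift [0.2584 0.284  0.115 ] at [ 0.2216 -0.584   0.245 ] t 0.1
turn [-0.0008 -0.0003 -0.1164] shift [0.2284 0.864  0.115 ] at [ 0.2216 -0.584   0.245 ] t 0.1
```

arm_command --deltas '[0, 0, 0, 0.258, 0.284, 0.115, 62, 0, 0, 0, 0.258, 0.284, 0.115, 62, 0, 0, 0, 0.258, 0.284, 0.115, 62, 0, 0, 0, 0.258, 0.284, 0.115, 62, 0, 0, 0, 0.258, 0.284, 0.115, 62, 0, 0, 0, 0.258, 0.284, 0.115, 62, 0, 0, 0, 0.258, 0.284, 0.115, 62, 0, 0, 0, 0.258, 0.284, 0.115, 62, -0.001, 0, -0.116, 0.228, 0.864, 0.115, 62, -0.001, 0, -0.116, 0.228, 0.864, 0.115, 62, -0.001, 0, -0.116, 0.228, 0.864, 0.115, 62, -0.001, 0, -0.116, 0.228, 0.864, 0.115, 62, -0.001, 0, -0.116, 0.228, 0.864, 0.115, 62, -0.001, 0, -0.116, 0.228, 0.864, 0.115, 62, -0.001, 0, -0.116, 0.228, 0.864, 0.115, 62, -0.001, 0, -0.116, 0.228, 0.864, 0.115, 62, -0.001, 0, -0.116, 0.228, 0.864, 0.115, 62, -0.001, 0, -0.116, 0.228, 0.864, 0.115, 62, -0.001, 0, -0.116, 0.228, 0.864, 0.115, 62, -0.001, 0, -0.116, 0.228, 0.864, 0.115, 62]'

```text
clock: 2.1
position: [0.4484, 0.2832, 0.3605]
ee_rot: [3.128, 0.288, -0.002]
force: [1.0, 0.6, 0.0]
width: 0.677
gripper_force: 0.0
```

```bash
python3 - <<'E'
from h import *
print(sensors.observe()["joints"].round(3))
plan([.45,.28,.36],.18); plan([.45,.28,.36],.18,1.57)
E
```

```text
[-0.253  0.253 -0.521  1.583  0.128  1.341 -2.178]
turn [ 0.0004 -0.0006 -0.0022] shift [ 0.0016 -0.0032 -0.0005] at [0.4484 0.2832 0.3605] t 2.1
turn [ 0.181  -0.9837 -0.0015] shift [ 0.0016 -0.0032 -0.0005] at [0.4484 0.2832 0.3605] t 2.1
```

arm_command --deltas '[0.18, -0.98, 0, 0, 0, 0, 62, 0.18, -0.98, 0, 0, 0, 0, 62, 0.18, -0.98, 0, 0, 0, 0, 62, 0.18, -0.98, 0, 0, 0, 0, 62, 0.18, -0.98, 0, 0, 0, 0, 62, 0.18, -0.98, 0, 0, 0, 0, 62, 0.18, -0.98, 0, 0, 0, 0, 62, 0.18, -0.98, 0, 0, 0, 0, 62, 0.18, -0.98, 0, 0, 0, 0, 62, 0.18, -0.98, 0, 0, 0, 0, 62, 0.18, -0.98, 0, 0, 0, 0, 62, 0.18, -0.98, 0, 0, 0, 0, 62, 0.18, -0.98, 0, 0, 0, 0, 62, 0.18, -0.98, 0, 0, 0, 0, 62]'

```text
clock: 3.5
position: [0.4776, 0.2927, 0.4362]
ee_rot: [-2.602, -0.264, -1.564]
force: [-0.5, 0.2, 0.9]
width: 0.677
gripper_force: 0.0
```

```bash
python3 - <<'E'
from h import *
print(sensors.observe()["joints"].round(3))
print("toolaxes\n",Ro.from_rotvec(sensors.observe()["ee_rot"]).as_matrix().round(3))
plan([.55,.28,.20],.096,1.57)
E
```

```text
[ 0.714 -0.438 -1.267  2.196  0.662  0.118 -2.741]
toolaxes
 [[ 0.459  0.196  0.866]
 [ 0.099 -0.981  0.169]
 [ 0.883  0.008 -0.47 ]]
turn [ 0.0505 -0.307  -0.0619] shift [ 0.0724 -0.0127 -0.2362] at [0.4776 0.2927 0.4362] t 3.5
```

```bash
cat > kin.py <<'E'
import numpy as np, itertools
from scipy.optimize import least_squares
from scipy.spatial.transform import Rotation as Ro
def rz(a): return Ro.from_euler('z',a)
def ry(a): return Ro.from_euler('y',a)
def fk(q,p,s):
    f1,f7,d1,L1,a,L2,b,L3,a3,a0=p; v=lambda x,z:np.array([x,0,z])
    R=rz(s[0]*q[0]+f1); P=R.apply(v(a0,d1)); R=R*ry(q[1]); R=R*rz(s[1]*q[2]); P=P+R.apply(v(a,L1)); R=R*ry(q[3]); P=P+R.apply(v(a3,0)); R=R*rz(s[2]*q[4]); P=P+R.apply(v(0,L2)); R=R*ry(q[5]); P=P+R.apply(v(b,L3)); R=R*rz(s[3]*q[6]+f7)
    return P,R
D=[([1.10540192,.43513878,.02493619,1.57397807,-.01157131,1.13396738,-.07504352],[.2216267,-.58395002,.24504286],[-3.08876442,-.566574073,.000585818]),
([-.253,.253,-.521,1.583,.128,1.341,-2.178],[.4484,.2832,.3605],[3.128,.288,-.002]),
([.714,-.438,-1.267,2.196,.662,.118,-2.741],[.4776,.2927,.4362],[-2.602,-.264,-1.564])]
def res(p,s): 
    o=[]
    for q,x,r in D:
        P,R=fk(q,p,s); o+=list(P-x)+list(.5*(R.inv()*Ro.from_rotvec(r)).as_rotvec())
    return o
def fit():
    best=[]
    for s in itertools.product((1,-1),repeat=4):
        for f7 in (0,1.57,3.14,-1.57):
            r=least_squares(res,[-.1,f7,.3,.4,0,.35,0,.2,0,0],args=(s,)); best.append((r.cost,s,r.x))
    return sorted(best,key=lambda b:b[0])
if __name__=="__main__":
    for b in fit()[:4]: print(b[0],b[1],b[2].round(4))
E
python3 kin.py
```

```text
0.0005815069026201694 (-1, -1, -1, -1) [-0.0545  1.5256  0.2006  0.5955  0.038   0.3596  0.0146  0.3354 -0.0095
  0.0241]
0.0005815069026201746 (-1, -1, -1, -1) [-0.0545  1.5256  0.2006  0.5955  0.038   0.3596  0.0146  0.3354 -0.0095
  0.0241]
0.0005815069026202234 (-1, -1, -1, -1) [-0.0545  1.5256  0.2006  0.5955  0.038   0.3596  0.0146  0.3354 -0.0095
  0.0241]
0.0005815069026234138 (-1, -1, -1, -1) [-0.0545  1.5256  0.2006  0.5955  0.038   0.3596  0.0146  0.3354 -0.0095
  0.0241]
```

```bash
cat > k2.py <<'E'
from kin import *
S=(-1,)*4
def rot(q,o): 
    q=np.array(q)+o; return rz(-q[0])*ry(q[1])*rz(-q[2])*ry(q[3])*rz(-q[4])*ry(q[5])*rz(-q[6])
def rr(o): return np.concatenate([(rot(q,o).inv()*Ro.from_rotvec(r)).as_rotvec() for q,x,r in D])
r=least_squares(lambda f:rr(np.array([f[0],0,0,0,0,0,f[1]])),[0,-1.57]); print(r.x,r.fun.round(3))
E
python3 k2.py; python3 - <<'E'
import sys; sys.path.insert(0,'.')
from h import *
s=sensors.observe(); print(s["joints"],s["position"],s["ee_rot"],s["dq"])
E
```

```text
[-7.98473425e-04 -1.57116514e+00] [ 0.     0.     0.     0.    -0.    -0.001 -0.     0.     0.   ]
[ 0.71428284 -0.43773301 -1.26744387  2.19580468  0.66192102  0.11754044
 -2.74136964] [0.47762232 0.29268566 0.43623786] [-2.60185527 -0.26396892 -1.56380666] [ 6.19739069e-02  2.49077802e-04  5.73011041e-04 -1.36980409e-01
  1.14235513e-01  2.80772567e-03 -4.20124642e-05]
```

arm_command --deltas '[-0.18, 0.98, 0, 0, 0, 0, 62, -0.18, 0.98, 0, 0, 0, 0, 62, -0.18, 0.98, 0, 0, 0, 0, 62, -0.18, 0.98, 0, 0, 0, 0, 62, -0.18, 0.98, 0, 0, 0, 0, 62, -0.18, 0.98, 0, 0, 0, 0, 62, -0.18, 0.98, 0, 0, 0, 0, 62, -0.18, 0.98, 0, 0, 0, 0, 62, -0.18, 0.98, 0, 0, 0, 0, 62, -0.18, 0.98, 0, 0, 0, 0, 62, -0.18, 0.98, 0, 0, 0, 0, 62, -0.18, 0.98, 0, 0, 0, 0, 62, -0.18, 0.98, 0, 0, 0, 0, 62, -0.18, 0.98, 0, 0, 0, 0, 62]'

```text
clock: 4.9
position: [0.4778, 0.292, 0.4341]
ee_rot: [3.003, 0.291, -0.743]
force: [-0.6, -0.7, -0.1]
width: 0.674
gripper_force: 0.0
```

```bash
cat >> h.py <<'E'
import json
def log():
    s=sensors.observe(); open("log.jsonl","a").write(json.dumps([list(s["joints"]),list(s["position"]),list(s["ee_rot"])])+"\n"); print(s["joints"].round(3),s["position"].round(4)); print(Ro.from_rotvec(s["ee_rot"]).as_matrix().round(3))
E
python3 - <<'E'
from h import *
log(); plan([.45,.28,.36],.18)
E
```

```text
[-0.394  0.554 -0.283  1.031 -0.086  2.003 -2.065] [0.4778 0.292  0.4341]
[[ 0.868  0.189 -0.459]
 [ 0.172 -0.982 -0.078]
 [-0.465 -0.011 -0.885]]
turn [ 0.0496 -0.3043 -0.008 ] shift [-0.0278 -0.012  -0.0741] at [0.4778 0.292  0.4341] t 4.9
```

arm_command --deltas '[0.05, -0.304, -0.008, -0.028, -0.012, -0.074, 62, 0.05, -0.304, -0.008, -0.028, -0.012, -0.074, 62, 0.05, -0.304, -0.008, -0.028, -0.012, -0.074, 62, 0.05, -0.304, -0.008, -0.028, -0.012, -0.074, 62, 0.05, -0.304, -0.008, -0.028, -0.012, -0.074, 62]'

```text
clock: 5.4
position: [0.4471, 0.2804, 0.3619]
ee_rot: [-3.126, -0.29, -0.005]
force: [-1.0, -0.0, 0.6]
width: 0.673
gripper_force: 0.0
```

arm_command --deltas '[0, 0, 1, 0, 0, 0, 62, 0, 0, 1, 0, 0, 0, 62, 0, 0, 1, 0, 0, 0, 62, 0, 0, 1, 0, 0, 0, 62, 0, 0, 1, 0, 0, 0, 62, 0, 0, 1, 0, 0, 0, 62, 0, 0, 1, 0, 0, 0, 62, 0, 0, 1, 0, 0, 0, 62, 0, 0, 1, 0, 0, 0, 62, 0, 0, 1, 0, 0, 0, 62, 0, 0, 1, 0, 0, 0, 62]'

```text
clock: 6.5
position: [0.4501, 0.2794, 0.3601]
ee_rot: [-2.003, -2.416, 0.005]
force: [0.4, -0.0, 0.0]
width: 0.677
gripper_force: 0.0
```

```bash
python3 -c "
from h import *
log()"
```

```text
[-0.218  0.259 -0.557  1.581  0.137  1.345 -0.605] [0.4501 0.2794 0.3601]
[[-0.185  0.983 -0.005]
 [ 0.983  0.185 -0.001]
 [ 0.    -0.005 -1.   ]]
```

arm_command --deltas '[0, 0, 1, -0.02, -0.25, 0, 62, 0, 0, 1, -0.02, -0.25, 0, 62, 0, 0, 1, -0.02, -0.25, 0, 62, 0, 0, 1, -0.02, -0.25, 0, 62, 0, 0, 1, -0.02, -0.25, 0, 62, 0, 0, 1, -0.02, -0.25, 0, 62, 0, 0, 1, -0.02, -0.25, 0, 62, 0, 0, 1, -0.02, -0.25, 0, 62, 0, 0, 1, -0.02, -0.25, 0, 62, 0, 0, 1, -0.02, -0.25, 0, 62, 0, 0, 1, -0.02, -0.25, 0, 62]'

```text
clock: 7.6
position: [0.4304, 0.029, 0.3606]
ee_rot: [0.202, -3.133, 0.0]
force: [0.4, -0.2, -0.3]
width: 0.673
gripper_force: 0.0
```

```bash
python3 - <<'E'
from h import *
log()
from kin import D
L=[json.loads(l) for l in open("log.jsonl")]
L=[tuple(x) for x in L]+D
A=[];b=[]
for q,x,r in L:
    q=np.array(q); M=[];R=Ro.identity(); z=lambda a:Ro.from_euler('z',a); y=lambda a:Ro.from_euler('y',a)
    R=z(-q[0]); c=[R.as_matrix()]; R=R*y(q[1])*z(-q[2]); c.append(R.as_matrix()); R=R*y(q[3]); c.append(R.as_matrix()); R=R*z(-q[4]);c.append(R.as_matrix()); R=R*y(q[5]); c.append(R.as_matrix())
    A.append(np.hstack(c)); b.append(x)
A=np.vstack(A);b=np.concatenate(b)
lam=1e-3; x=np.linalg.solve(A.T@A+lam**2*np.eye(15),A.T@b); print(x.reshape(5,3).round(4)); print("res",np.abs(A@x-b).max()); np.save("links.npy",x)
E
```

```text
[ 0.298  0.069 -0.514  1.785  0.035  1.298  1.475] [0.4304 0.029  0.3606]
[[-0.992 -0.128 -0.002]
 [-0.128  0.992 -0.   ]
 [ 0.002 -0.    -1.   ]]
[[-0.000e+00 -3.630e-02  2.726e-01]
 [-0.000e+00 -8.300e-03  5.578e-01]
 [ 1.200e-03 -8.300e-03  2.139e-01]
 [-8.000e-04 -2.000e-04  2.139e-01]
 [-0.000e+00 -2.000e-04  3.518e-01]]
res 0.00013937630452648397
```

```bash
cat > ik.py <<'E'
import numpy as np
from scipy.spatial.transform import Rotation as Ro
from scipy.optimize import least_squares
X=np.load("links.npy").reshape(5,3)
lo=np.array([-2.62,-.44,-1.27,.08,-1.32,.12,-2.74]);hi=np.array([2.62,2.09,1.32,2.57,4.46,2,2.74])
def fk(q,elb=False):
    z=lambda a:Ro.from_euler('z',a); y=lambda a:Ro.from_euler('y',a)
    R=z(-q[0]);P=R.apply(X[0]);pts=[P];R=R*y(q[1])*z(-q[2]);P=P+R.apply(X[1]);pts.append(P);R=R*y(q[3]);P=P+R.apply(X[2]);R=R*z(-q[4]);P=P+R.apply(X[3]);pts.append(P);R=R*y(q[5]);P=P+R.apply(X[4]);R=R*z(-q[6]+1.5712)
    return (P,R,pts) if elb else (P,R)
def ik(p,T,q0,w=.0):
    m=.03
    def f(q):
        P,R=fk(q); return np.r_[(P-p)*3,(R.inv()*T).as_rotvec(),w*(q-q0)]
    r=least_squares(f,np.clip(q0,lo+m+.001,hi-m-.001),bounds=(lo+m,hi-m)); e=f(r.x)
    return r.x,np.linalg.norm(e[:6])
E
cat > s.py <<'E'
from ik import *
from h import tgt
rng=np.random.default_rng(0)
L={1:(.606,.0964),2:(.5968,.1861),3:(.5887,.2756),4:(.5801,.3649)}
for l in (1,2,3,4):
  for pitch in (1.57,1.2,.9):
    for f in (0,np.pi):
      sols=[]
      for yaw in (.1,-.3,.5):
        T=tgt(yaw,pitch)*Ro.from_rotvec([0,0,f]); p=np.array([*L[l],.18])-.014*T.apply([0,0,1])
        for k in range(6):
          q,e=ik(p,T,rng.uniform(lo,hi))
          if e<1e-3:
            g=min((q-lo).min(),(hi-q).min()); pts=fk(q,True)[2]; sols.append((yaw,q.round(2),round(g,2),pts[1].round(2),pts[2].round(2)))
      print(l,pitch,round(f,1),len(sols)); 
      for s in sols[:2]: print("   ",*s)
E
timeout 500 python3 s.py
```

```text
1 1.57 0 6
    -0.3 [-0.72  0.97 -0.14  2.48  2.    1.8  -1.8 ] 0.09 [0.38 0.27 0.59] [0.26 0.2  0.18]
    -0.3 [-0.56  0.99 -0.34  2.47  2.03  1.96 -1.69] 0.04 [0.42 0.21 0.57] [0.26 0.2  0.18]
1 1.57 3.1 9
    -0.3 [-1.25  1.13  0.55  2.52  2.05  1.27  0.98] 0.05 [0.2  0.46 0.52] [0.26 0.2  0.18]
    -0.3 [-0.84  0.98  0.01  2.49  1.99  1.7   1.27] 0.08 [0.34 0.31 0.58] [0.26 0.2  0.18]
1 1.2 0 5
    -0.3 [-0.34  0.64 -0.55  2.45  2.    1.43 -1.31] 0.12 [0.33 0.07 0.72] [0.28 0.2  0.31]
    -0.3 [ 0.05  0.89 -1.11  2.42  2.04  1.82 -1.06] 0.15 [ 0.44 -0.06  0.62] [0.28 0.2  0.31]
1 1.2 3.1 7
    -0.3 [ 0.03  0.87 -1.08  2.42  2.03  1.8   2.07] 0.15 [ 0.43 -0.05  0.63] [0.28 0.2  0.31]
    -0.3 [-0.13  0.73 -0.83  2.43  2.    1.6   1.94] 0.14 [0.38 0.01 0.68] [0.28 0.2  0.31]
1 0.9 0 14
    0.1 [-1.02  0.41  0.86  2.5   3.35  0.55 -2.05] 0.07 [0.15 0.16 0.79] [0.32 0.07 0.41]
    0.1 [ 0.33  0.43 -0.85  2.41  2.33  0.7  -0.86] 0.16 [ 0.21 -0.12  0.78] [0.32 0.07 0.41]
1 0.9 3.1 7
    -0.3 [-0.09  0.44 -0.67  2.31  1.77  0.97  2.25] 0.26 [ 0.25 -0.02  0.77] [0.33 0.18 0.41]
    -0.3 
[... 2891 characters left out ...]
 0.35 0.7 ] [0.24 0.33 0.31]
    0.1 [-0.83  0.62 -0.31  2.3   2.07  1.23 -1.26] 0.27 [0.25 0.21 0.72] [0.24 0.33 0.31]
4 1.2 3.1 5
    0.1 [-1.32  0.64  0.34  2.35  2.15  0.93  1.62] 0.22 [0.12 0.31 0.72] [0.24 0.33 0.31]
    0.1 [-0.8   0.63 -0.34  2.3   2.07  1.25  1.9 ] 0.27 [0.26 0.21 0.72] [0.24 0.33 0.31]
4 0.9 0 15
    0.1 [-1.2   0.44  0.3   2.21  1.83  0.53 -0.98] 0.36 [0.13 0.2  0.78] [0.29 0.34 0.41]
    0.1 [-0.66  0.46 -0.4   2.17  1.77  0.83 -0.82] 0.4 [0.23 0.12 0.77] [0.29 0.34 0.41]
4 0.9 3.1 11
    0.1 [-0.62  0.47 -0.44  2.16  1.77  0.85  2.33] 0.41 [0.23 0.11 0.77] [0.29 0.34 0.41]
    0.1 [-1.39  0.48  0.57  2.23  1.91  0.41  2.05] 0.29 [0.09 0.24 0.77] [0.29 0.34 0.41]
```

```bash
cat > path.py <<'E'
from ik import *
from h import tgt
PK={'scr':((.454,.3525),.18,4),'rol':((.4545,.2685),.385,3),'sq':((.459,.1865),.26,2)}
L={1:(.606,.0964),2:(.5968,.1861),3:(.5887,.2756),4:(.5801,.3649)}
def setup(n,pitch=1.2,hz=.33,seedA=np.array([-.1,.3,-.5,1.6,.1,1.3,1.4])):
    (xy,yaw,l)=PK[n]
    c=np.array(xy)+.006*np.array([np.cos(yaw),np.sin(yaw)])
    TA=tgt(yaw,0); qlow,e0=ik(np.array([*c,.021]),TA,seedA,.01); qA,e1=ik(np.array([*c,.22]),TA,qlow,.01)
    TB=tgt(.1,pitch); best=None
    for s in ([-.42,.67,-.65,2.43,2.2,1.4,-1.2],[-.8,.63,-.3,2.4,2.1,1.2,-1.3],[-.2,.6,-.9,2.4,2.2,1.3,-1.2],[-.17,.67,-.69,2.54,2.41,1.42,-1.21]):
        z=TB.apply([0,0,1]); h=-TB.apply([1,0,0]) # head dir
        o=np.array([*L[l],.168])   # origin of tool at loop top
        pb=lambda dz:o+[0,0,dz]+.006*h-.014*z
        qB,e2=ik(pb(hz-.168),TB,np.array(s),.01); qC,e3=ik(pb(.006),TB,qB,.01)
        if best is None or e2+e3<best[0]: best=(e2+e3,qB,qC,pb(hz-.168),pb(.006))
    return qlow,qA,best,(e0,e1)
if __name__=="__main__":
    for n in PK:
        qlow,qA,b,e=setup(n); print(n,np.round(e,4),round(b[0],4)); print(" low",qlow.round(2)," A",qA.round(2)," B",b[1].round(2)," C",b[2].round(2))
        last=None;tot=0
        for t in np.linspace(0,1,13):
            P,R=fk(qA+(b[1]-qA)*t); end=P+R.apply([.128,0,.014]); 
            d=0 if last is None else np.degrees((R*last.inv()).magnitude()); last=R
            print("  ",P.round(3),"z",R.apply([0,0,1]).round(2),"end",end.round(2),"rot",round(d,1))
E
python3 path.py
```

```text
scr [0.0003 0.0001] 0.0003
 low [-0.57  0.65 -0.25  1.87  0.25  0.65  0.78]  A [-0.53  0.41 -0.3   1.7   0.13  1.05  0.88]  B [-0.3   0.44 -0.97  2.17  1.87  1.26 -0.74]  C [-0.44  0.78 -0.84  2.27  2.1   1.53 -1.04]
   [0.46  0.354 0.22 ] z [ 0.  0. -1.] end [0.33 0.33 0.21] rot 0
   [0.462 0.322 0.209] z [ 0.05 -0.1  -0.99] end [0.34 0.3  0.19] rot 6.6
   [0.469 0.294 0.203] z [ 0.12 -0.19 -0.98] end [0.34 0.27 0.18] rot 6.5
   [0.48  0.271 0.202] z [ 0.2  -0.25 -0.95] end [0.36 0.25 0.17] rot 6.4
   [0.494 0.255 0.205] z [ 0.29 -0.3  -0.91] end [0.38 0.23 0.16] rot 6.5
   [0.511 0.244 0.212] z [ 0.39 -0.33 -0.86] end [0.4  0.22 0.15] rot 6.6
   [0.528 0.241 0.223] z [ 0.49 -0.34 -0.8 ] end [0.42 0.22 0.15] rot 6.8
   [0.544 0.246 0.237] z [ 0.59 -0.32 -0.74] end [0.45 0.22 0.15] rot 7.0
   [0.559 0.258 0.253] z [ 0.69 -0.27 -0.67] end [0.48 0.23 0.16] rot 7.4
   [0.57  0.276 0.272] z [ 0.77 -0.21 -0.6 ] end [0.5  0.25 0.17] rot 7.8
   [0.576 0.301 0.293] z [ 0.84 -0.12 -0.53] end [0.52 0.28 0.18] rot 8.2
   [0.576 0.331 0.316] z [ 0.9  -0.02 -0.45] end [0.53 0.32 0.2 ] rot 8.6
   
[... 1711 characters left out ...]
0.92] end [0.38 0.06 0.18] rot 8.0
   [0.52  0.059 0.227] z [ 0.34 -0.36 -0.87] end [0.4  0.04 0.17] rot 7.8
   [0.539 0.046 0.239] z [ 0.44 -0.39 -0.81] end [0.43 0.03 0.17] rot 7.6
   [0.559 0.043 0.255] z [ 0.55 -0.39 -0.74] end [0.46 0.02 0.17] rot 7.6
   [0.576 0.048 0.272] z [ 0.65 -0.37 -0.67] end [0.49 0.03 0.18] rot 7.5
   [0.59  0.062 0.289] z [ 0.74 -0.32 -0.6 ] end [0.52 0.04 0.19] rot 7.6
   [0.6   0.084 0.305] z [ 0.82 -0.24 -0.53] end [0.54 0.06 0.19] rot 7.6
   [0.603 0.113 0.32 ] z [ 0.87 -0.15 -0.46] end [0.55 0.1  0.2 ] rot 7.8
   [0.598 0.147 0.332] z [ 0.91 -0.03 -0.41] end [0.56 0.14 0.21] rot 7.9
   [0.586 0.185 0.341] z [ 0.93  0.09 -0.36] end [0.55 0.18 0.22] rot 8.1
```

```bash
python3 - <<'E'
from h import *
plan([.460,.3535,.12],.18,0,0)
E
```

```text
turn [ 0.0002 -0.001   0.0328] shift [ 0.0296  0.3245 -0.2406] at [0.4304 0.029  0.3606] t 7.6
```

arm_command --deltas '[0, 0, 0.033, 0.03, 0.324, -0.1, 62, 0, 0, 0.033, 0.03, 0.324, -0.1, 62, 0, 0, 0.033, 0.03, 0.324, -0.1, 62, 0, 0, 0.033, 0.03, 0.324, -0.1, 62, 0, 0, 0.033, 0.03, 0.324, -0.1, 62, 0, 0, 0.033, 0.03, 0.324, -0.1, 62, 0, 0, 0.033, 0.03, 0.324, -0.1, 62, 0, 0, 0.033, 0.03, 0.324, -0.241, 62, 0, 0, 0.033, 0.03, 0.324, -0.241, 62, 0, 0, 0.033, 0.03, 0.324, -0.241, 62, 0, 0, 0.033, 0.03, 0.324, -0.241, 62, 0, 0, 0.033, 0.03, 0.324, -0.241, 62]'

```text
clock: 8.8
position: [0.4597, 0.3534, 0.1195]
ee_rot: [0.272, -3.128, 0.004]
force: [0.6, 0.3, 0.3]
width: 0.676
gripper_force: 0.0
```

```bash
python3 - <<'E'
from h import *
plan([.460,.3535,.021],.18,0,0); print(sensors.observe()["joints"].round(2))
im=optics.get_image("scene"); cv2.imwrite("pics/s1.png",up(im,260,60,460,210,4))
E
```

```text
turn [ 0.0016 -0.001   0.0042] shift [ 0.0003  0.0001 -0.0985] at [0.4597 0.3534 0.1195] t 8.8
[-0.33  0.57 -0.6   1.79  0.4   0.91  0.63]
```

View pics/s1.png

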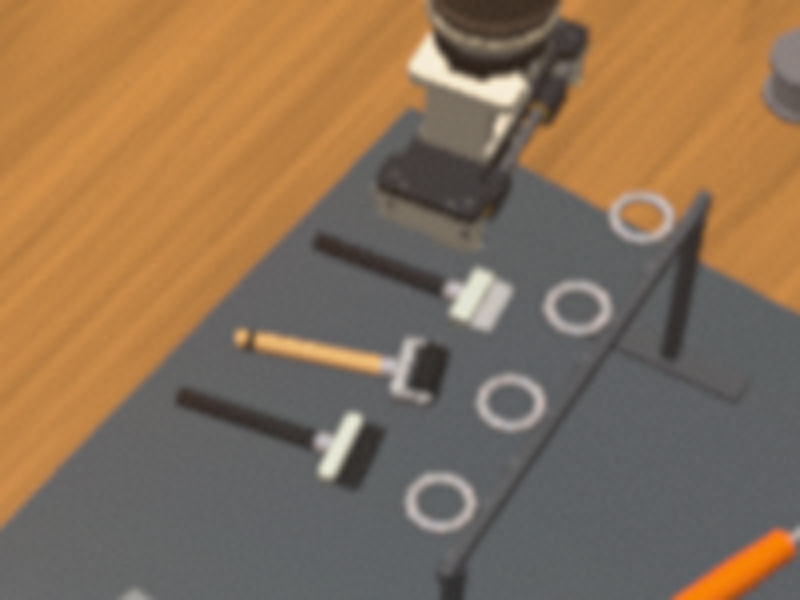

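```bash
python3 - <<'E'
from h import *
for n,c in dict(scr=(468,293),rol=(405,365),sq=(341,447)).items(): print(n,ray("scene",[(260+c[0]/4,60+c[1]/4)],.012).round(4))
E
```

```text
scr [[0.4614 0.3536 0.012 ]]
rol [[0.4629 0.2719 0.012 ]]
sq [[0.4689 0.1857 0.012 ]]
```

arm_command --deltas '[0.002, -0.001, 0.004, 0.001, 0, -0.05, 62, 0.002, -0.001, 0.004, 0.001, 0, -0.08, 62, 0.002, -0.001, 0.004, 0.001, 0, -0.0975, 62, 0.002, -0.001, 0.004, 0.001, 0, -0.0975, 62, 0.002, -0.001, 0.004, 0.001, 0, -0.0975, 62, 0.002, -0.001, 0.004, 0.001, 0, -0.0975, 40, 0.002, -0.001, 0.004, 0.001, 0, -0.0975, 40, 0.002, -0.001, 0.004, 0.001, 0, -0.0975, 40, 0.002, -0.001, 0.004, 0.001, 0, -0.0975, 40, 0.002, -0.001, 0.004, 0.001, 0, -0.0975, 40, 0.002, -0.001, 0.004, 0.001, 0, -0.0975, 40, 0.002, -0.001, 0.004, 0.001, 0, -0.0975, 40]' --force 35

```text
clock: 10.05
position: [0.4613, 0.3533, 0.0236]
ee_rot: [-0.281, 3.124, 0.004]
force: [-1.6, -1.2, 7.7]
width: 0.511
gripper_force: 35.0
```

arm_command --deltas '[0, 0, 0, 0, 0, 0.05, 40, 0, 0, 0, 0, 0, 0.1, 40, 0, 0, 0, 0, 0, 0.15, 40, 0, 0, 0, 0, 0, 0.2, 40, 0, 0, 0, 0, 0, 0.2, 40, 0, 0, 0, 0, 0, 0.2, 40]'

```text
clock: 10.65
position: [0.4609, 0.3529, 0.2236]
ee_rot: [-0.28, 3.124, 0.004]
force: [-0.3, 0.4, -2.1]
width: 0.516
gripper_force: 35.0
```

```bash
cat > go.py <<'E'
import sys
from path import *
from h import sensors,optics,cv2,up
def carry(n,N=18,pitch=1.2,hz=.33):
    s=sensors.observe(); q=np.array(s["joints"]); C=Ro.from_rotvec(s["ee_rot"])
    _,_,b,_=setup(n,pitch,hz); qB=b[1]; print("q",q.round(2),"qB",qB.round(2),"err",round(b[0],4)); rows=[]
    for t in np.linspace(0,1,N+1)[1:]:
        P,R=fk(q+(qB-q)*t); d=(R*C.inv()).as_rotvec()/(np.pi/2); rows.append([*d.round(3),*(P-s["position"]).round(3),40])
    print("goal",b[3].round(4),"low",b[4].round(4)); print(", ".join(", ".join(f"{v:g}" for v in r) for r in rows))
if __name__=="__main__":
    carry(sys.argv[1])
E
python3 go.py scr; python3 -c "
from h import *
cv2.imwrite('pics/s2.png',up(optics.get_image('scene'),260,40,460,190,3)); print(sensors.observe()['width'])"
```

```text
q [-0.28  0.46 -0.66  1.68  0.32  1.1   0.72] qB [-0.3   0.44 -0.97  2.17  1.87  1.26 -0.74] err 0.0003
goal [0.5693 0.3638 0.3407] low [0.5693 0.3638 0.1847]
-0.036, -0.03, -0.012, 0.005, -0.018, -0.006, 40, -0.069, -0.064, -0.023, 0.011, -0.034, -0.01, 40, -0.097, -0.101, -0.033, 0.018, -0.049, -0.013, 40, -0.121, -0.141, -0.042, 0.027, -0.061, -0.013, 40, -0.14, -0.183, -0.05, 0.036, -0.072, -0.011, 40, -0.155, -0.228, -0.057, 0.046, -0.08, -0.008, 40, -0.164, -0.275, -0.063, 0.057, -0.086, -0.003, 40, -0.168, -0.323, -0.068, 0.067, -0.089, 0.003, 40, -0.166, -0.371, -0.071, 0.077, -0.09, 0.011, 40, -0.159, -0.42, -0.074, 0.087, -0.088, 0.019, 40, -0.146, -0.469, -0.075, 0.096, -0.083, 0.029, 40, -0.127, -0.517, -0.075, 0.103, -0.076, 0.04, 40, -0.102, -0.563, -0.073, 0.109, -0.067, 0.052, 40, -0.071, -0.608, -0.07, 0.114, -0.055, 0.064, 40, -0.035, -0.65, -0.066, 0.116, -0.041, 0.077, 40, 0.007, -0.688, -0.06, 0.116, -0.025, 0.09, 40, 0.053, -0.723, -0.053, 0.114, -0.008, 0.104, 40, 0.105, -0.754, -0.045, 0.108, 0.011, 0.117, 40
0.5163487174470077
```

View pics/s2.png

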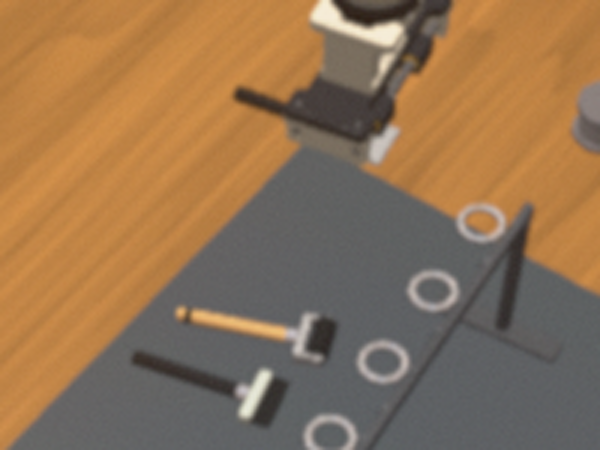

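arm_command --deltas '[-0.036, -0.03, -0.012, 0.005, -0.018, -0.006, 40, -0.069, -0.064, -0.023, 0.011, -0.034, -0.01, 40, -0.097, -0.101, -0.033, 0.018, -0.049, -0.013, 40, -0.121, -0.141, -0.042, 0.027, -0.061, -0.013, 40, -0.14, -0.183, -0.05, 0.036, -0.072, -0.011, 40, -0.155, -0.228, -0.057, 0.046, -0.08, -0.008, 40, -0.164, -0.275, -0.063, 0.057, -0.086, -0.003, 40, -0.168, -0.323, -0.068, 0.067, -0.089, 0.003, 40, -0.166, -0.371, -0.071, 0.077, -0.09, 0.011, 40, -0.159, -0.42, -0.074, 0.087, -0.088, 0.019, 40, -0.146, -0.469, -0.075, 0.096, -0.083, 0.029, 40, -0.127, -0.517, -0.075, 0.103, -0.076, 0.04, 40, -0.102, -0.563, -0.073, 0.109, -0.067, 0.052, 40, -0.071, -0.608, -0.07, 0.114, -0.055, 0.064, 40, -0.035, -0.65, -0.066, 0.116, -0.041, 0.077, 40, 0.007, -0.688, -0.06, 0.116, -0.025, 0.09, 40, 0.053, -0.723, -0.053, 0.114, -0.008, 0.104, 40, 0.105, -0.754, -0.045, 0.108, 0.011, 0.117, 40, 0.105, -0.754, -0.045, 0.108, 0.011, 0.117, 40, 0.105, -0.754, -0.045, 0.108, 0.011, 0.117, 40]'

```text
clock: 12.7
position: [0.5683, 0.3625, 0.337]
ee_rot: [-0.098, 1.945, 0.061]
force: [0.1, 0.3, -0.3]
width: 0.514
gripper_force: 35.0
```

```bash
python3 - <<'E'
from h import *
print(sensors.observe()["joints"].round(2),sensors.observe()["width"]); plan([.5693,.3638,.3407],.1,1.2,0); 
a=up(optics.get_image('scene'),330,30,480,180,3);b=up(optics.get_image('top'),110,190,210,340,3)
cv2.imwrite('pics/s3.png',np.hstack([a,b]))
E
```

```text
[-0.75  0.3  -0.38  2.2   1.83  1.03 -0.84] 0.5142412572904843
turn [ 0.0029 -0.0034  0.0012] shift [0.001  0.0013 0.0037] at [0.5683 0.3625 0.337 ] t 12.7
```

View pics/s3.png

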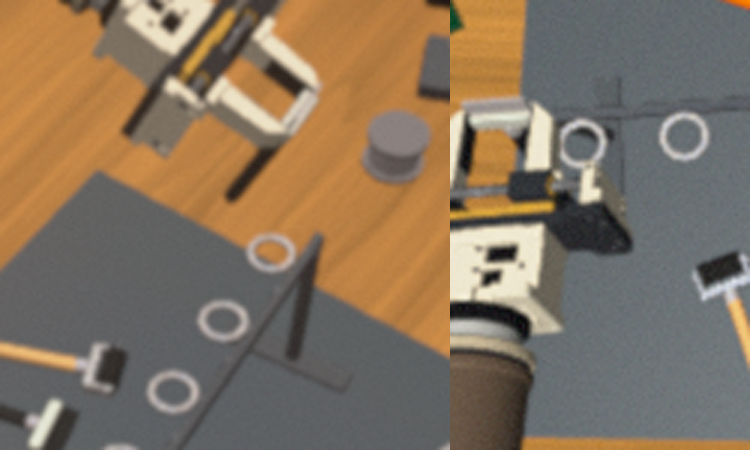

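```bash
cat >> h.py <<'E'
def tilted(loopxy,d,yaw=.1,pitch=1.2,g=.006):
    T=tgt(yaw,pitch); z=T.apply([0,0,1]); h=-T.apply([1,0,0]); return np.array([*loopxy,.168])+(g+d)*h-.014*z
E
python3 - <<'E'
from h import *
s=sensors.observe();R=Ro.from_rotvec(s["ee_rot"]); P=s["position"]
for L in (0,-.126): print(proj("scene",P+R.apply([-L,0,.014])))
for d in (.15,.01,0): plan(tilted((.5801,.3649),d),.1,1.2,0)
E
```

```text
[[427.21163295  67.54574447]]
[[405.78919389  94.40057598]]
turn [ 0.0019 -0.0027  0.0018] shift [ 0.0545  0.0067 -0.0194] at [0.5688 0.3625 0.3378] t 12.8
turn [ 0.0019 -0.0027  0.0018] shift [ 0.004   0.0016 -0.1499] at [0.5688 0.3625 0.3378] t 12.8
turn [ 0.0019 -0.0027  0.0018] shift [ 0.0004  0.0013 -0.1592] at [0.5688 0.3625 0.3378] t 12.8
```

arm_command --deltas '[0.002, -0.003, 0.002, 0.054, 0.006, -0.02, 40, 0.002, -0.003, 0.002, 0.054, 0.006, -0.02, 40, 0.002, -0.003, 0.002, 0.054, 0.006, -0.02, 40, 0.002, -0.003, 0.002, 0.054, 0.006, -0.02, 40, 0.002, -0.003, 0.002, 0.043, 0.005, -0.048, 40, 0.002, -0.003, 0.002, 0.033, 0.004, -0.075, 40, 0.002, -0.003, 0.002, 0.022, 0.003, -0.103, 40, 0.002, -0.003, 0.002, 0.013, 0.002, -0.126, 40, 0.002, -0.003, 0.002, 0.006, 0.002, -0.145, 40, 0.002, -0.003, 0.002, 0.002, 0.001, -0.155, 40, 0.002, -0.003, 0.002, 0.002, 0.001, -0.155, 40, 0.002, -0.003, 0.002, 0.002, 0.001, -0.155, 40, 0.002, -0.003, 0.002, 0.002, 0.001, -0.155, 40]'

```text
clock: 14.1
position: [0.5707, 0.3647, 0.185]
ee_rot: [-0.097, 1.936, 0.071]
force: [0.6, 0.5, -0.7]
width: 0.519
gripper_force: 35.0
```

```bash
python3 - <<'E'
from h import *
s=sensors.observe();print(s["joints"].round(2),s["force"].round(1)); plan(tilted((.5801,.3649),0),.1,1.2,0); 
a=up(optics.get_image('scene'),340,40,480,180,3);b=up(optics.get_image('top'),110,190,210,330,3)
cv2.imwrite('pics/s4.png',np.hstack([a,b]))
E
```

```text
[-0.78  0.64 -0.37  2.3   2.08  1.26 -1.24] [ 0.6  0.5 -0.7]
turn [-0.0022  0.0021 -0.0013] shift [-0.0014 -0.0009 -0.0063] at [0.5707 0.3647 0.185 ] t 14.1
```

View pics/s4.png

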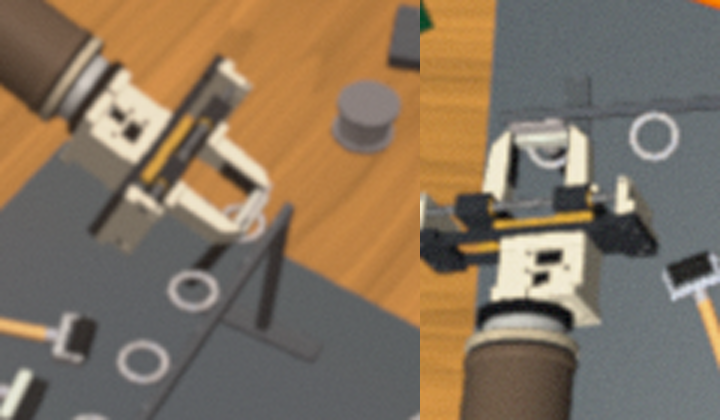

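arm_command --deltas '[0, 0, 0, -0.001, -0.001, -0.005, 40, 0, 0, 0, -0.001, -0.001, -0.005, 40, 0, 0, 0, -0.001, -0.001, -0.005, 60, 0, 0, 0, -0.001, -0.001, -0.005, 60, 0, 0, 0, -0.001, -0.001, -0.005, 60, 0, 0, 0, -0.001, -0.001, -0.005, 60, 0, 0, 0, -0.001, -0.001, -0.005, 60, 0, 0, 0, -0.02, -0.002, 0.003, 60, 0, 0, 0, -0.05, -0.005, 0.014, 60, 0, 0, 0, -0.09, -0.009, 0.03, 60, 0, 0, 0, -0.09, -0.009, 0.06, 60, 0, 0, 0, -0.09, -0.009, 0.1, 60, 0, 0, 0, -0.09, -0.009, 0.15, 60, 0, 0, 0, -0.09, -0.009, 0.15, 60]'

```text
clock: 15.6
position: [0.4806, 0.3569, 0.3417]
ee_rot: [-0.093, 1.929, 0.079]
force: [0.7, 0.2, -0.6]
width: 0.652
gripper_force: 0.0
```

```bash
python3 - <<'E'
from h import *
s=sensors.observe();print(s["joints"].round(2),s["width"],s["force"].round(1)); plan([.460,.271,.14],.385,0,0)
a=up(optics.get_image('scene'),340,40,480,180,3);b=up(optics.get_image('top'),110,190,210,330,3)
cv2.imwrite('pics/s5.png',np.hstack([a,b]))
E
```

```text
[-0.85  0.24 -0.48  2.31  1.7   1.17 -0.91] 0.6517505960424775 [ 0.7  0.2 -0.6]
turn [-0.1924  0.7491  0.1609] shift [-0.0206 -0.0859 -0.2017] at [0.4806 0.3569 0.3417] t 15.6
```

View pics/s5.png

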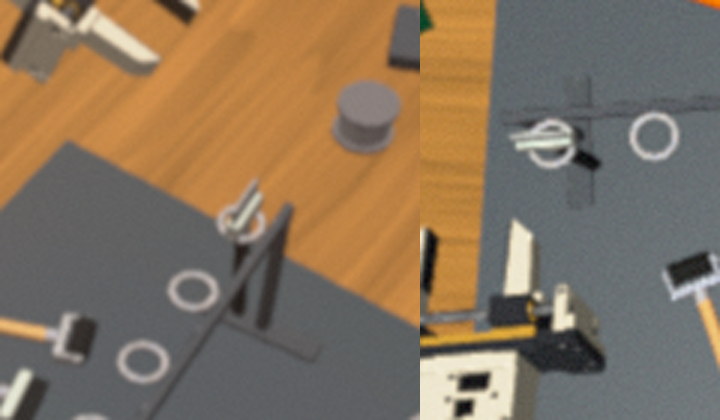

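```bash
cat >> go.py <<'E'
def topick(p,yaw,N=15,w=60,seed=[-.28,.46,-.66,1.68,.32,1.1,.72]):
    s=sensors.observe(); q=np.array(s["joints"]); C=Ro.from_rotvec(s["ee_rot"])
    qB,e=ik(np.array(p),tgt(yaw,0),np.array(seed),.01); print("qB",qB.round(2),e); rows=[]
    for t in np.linspace(0,1,N+1)[1:]:
        P,R=fk(q+(qB-q)*t); d=(R*C.inv()).as_rotvec()/(np.pi/2); rows.append([*d.round(3),*(P-s["position"]).round(3),w])
        if t in(.2,.4,.6,.8): print(P.round(3))
    rows+=rows[-1:]*2
    print(", ".join(", ".join(f"{v:g}" for v in r) for r in rows))
E
python3 -c "
from go import *
topick([.460,.273,.14],.385)"
```

```text
qB [-0.13  0.5  -0.69  1.88  0.4   0.9   0.94] 6.871094622277042e-05
[0.498 0.292 0.274]
[0.491 0.248 0.218]
[0.473 0.232 0.172]
[0.457 0.243 0.145]
-0.056, 0.04, -0.032, 0.009, -0.023, -0.021, 60, -0.107, 0.087, -0.058, 0.015, -0.045, -0.041, 60, -0.153, 0.138, -0.079, 0.018, -0.064, -0.061, 60, -0.193, 0.194, -0.092, 0.017, -0.081, -0.081, 60, -0.228, 0.253, -0.099, 0.015, -0.096, -0.1, 60, -0.255, 0.313, -0.1, 0.011, -0.107, -0.118, 60, -0.276, 0.375, -0.094, 0.005, -0.116, -0.135, 60, -0.289, 0.436, -0.081, -0.001, -0.121, -0.15, 60, -0.295, 0.495, -0.061, -0.008, -0.124, -0.163, 60, -0.294, 0.551, -0.036, -0.014, -0.123, -0.175, 60, -0.286, 0.603, -0.005, -0.019, -0.119, -0.184, 60, -0.27, 0.65, 0.031, -0.023, -0.113, -0.191, 60, -0.249, 0.69, 0.071, -0.025, -0.104, -0.195, 60, -0.221, 0.722, 0.114, -0.024, -0.094, -0.197, 60, -0.188, 0.746, 0.16, -0.021, -0.082, -0.196, 60, -0.188, 0.746, 0.16, -0.021, -0.082, -0.196, 60, -0.188, 0.746, 0.16, -0.021, -0.082, -0.196, 60
```

arm_command --deltas '[-0.056, 0.04, -0.032, 0.009, -0.023, -0.021, 60, -0.107, 0.087, -0.058, 0.015, -0.045, -0.041, 60, -0.153, 0.138, -0.079, 0.018, -0.064, -0.061, 60, -0.193, 0.194, -0.092, 0.017, -0.081, -0.081, 60, -0.228, 0.253, -0.099, 0.015, -0.096, -0.1, 60, -0.255, 0.313, -0.1, 0.011, -0.107, -0.118, 60, -0.276, 0.375, -0.094, 0.005, -0.116, -0.135, 60, -0.289, 0.436, -0.081, -0.001, -0.121, -0.15, 60, -0.295, 0.495, -0.061, -0.008, -0.124, -0.163, 60, -0.294, 0.551, -0.036, -0.014, -0.123, -0.175, 60, -0.286, 0.603, -0.005, -0.019, -0.119, -0.184, 60, -0.27, 0.65, 0.031, -0.023, -0.113, -0.191, 60, -0.249, 0.69, 0.071, -0.025, -0.104, -0.195, 60, -0.221, 0.722, 0.114, -0.024, -0.094, -0.197, 60, -0.188, 0.746, 0.16, -0.021, -0.082, -0.196, 60, -0.188, 0.746, 0.16, -0.021, -0.082, -0.196, 60, -0.188, 0.746, 0.16, -0.021, -0.082, -0.196, 60, -0.188, 0.746, 0.16, -0.021, -0.082, -0.196, 60]'

```text
clock: 17.5
position: [0.4582, 0.2734, 0.1371]
ee_rot: [0.606, -3.079, 0.004]
force: [-0.3, -0.0, -1.0]
width: 0.65
gripper_force: 0.0
```

```bash
python3 -c "
from h import *
print(sensors.observe()['joints'].round(2)); plan([.460,.273,.021],.385,0,0)"
```

```text
[-0.17  0.5  -0.65  1.88  0.38  0.89  0.96]
turn [ 0.0022 -0.0017 -0.0022] shift [ 0.0018 -0.0004 -0.1161] at [0.4582 0.2734 0.1371] t 17.5
```

arm_command --deltas '[0.002, -0.002, -0.002, 0.002, 0, -0.05, 60, 0.002, -0.002, -0.002, 0.002, 0, -0.1, 60, 0.002, -0.002, -0.002, 0.002, 0, -0.1, 60, 0.002, -0.002, -0.002, 0.002, 0, -0.1, 60]'

```text
clock: 17.9
position: [0.4602, 0.2741, 0.0384]
ee_rot: [-0.604, 3.083, 0.001]
force: [-0.5, 0.3, 0.6]
width: 0.654
gripper_force: 0.0
```

```bash
python3 -c "
from h import *
plan([.460,.273,.0215],.385,0,0)"
```

```text
turn [-0.0004 -0.     -0.0012] shift [-0.0002 -0.0011 -0.0169] at [0.4602 0.2741 0.0384] t 17.9
```

arm_command --deltas '[0, 0, 0, 0, -0.001, -0.017, 60, 0, 0, 0, 0, -0.001, -0.017, 60, 0, 0, 0, 0, -0.001, -0.017, 60, 0, 0, 0, 0, -0.001, -0.017, 40, 0, 0, 0, 0, -0.001, -0.017, 40, 0, 0, 0, 0, -0.001, -0.017, 40, 0, 0, 0, 0, -0.001, -0.017, 40, 0, 0, 0, 0, -0.001, -0.017, 40, 0, 0, 0, 0, -0.001, 0.03, 40, 0, 0, 0, 0, -0.001, 0.08, 40, 0, 0, 0, 0, -0.001, 0.13, 40, 0, 0, 0, 0, -0.001, 0.185, 40, 0, 0, 0, 0, -0.001, 0.185, 40, 0, 0, 0, 0, -0.001, 0.185, 40]'

```text
clock: 19.3
position: [0.4621, 0.2729, 0.2248]
ee_rot: [-0.599, 3.078, 0.004]
force: [-0.6, -0.7, -0.8]
width: 0.557
gripper_force: 35.0
```

```bash
python3 go.py rol; python3 -c "
from h import *
s=sensors.observe();print(s['width']*92,s['gripper_force']);cv2.imwrite('pics/s6.png',up(optics.get_image('scene'),260,40,460,190,3))"
```

```text
q [-0.11  0.4  -0.7   1.78  0.29  1.06  1.04] qB [-0.13  0.32 -0.92  2.3   1.98  1.08 -0.82] err 0.0004
goal [0.5779 0.2745 0.3407] low [0.5779 0.2745 0.1847]
-0.039, -0.033, -0.025, 0.006, -0.02, -0.006, 40, -0.073, -0.07, -0.048, 0.014, -0.039, -0.009, 40, -0.102, -0.111, -0.069, 0.023, -0.056, -0.01, 40, -0.126, -0.155, -0.089, 0.033, -0.07, -0.009, 40, -0.144, -0.202, -0.108, 0.044, -0.082, -0.007, 40, -0.156, -0.251, -0.124, 0.055, -0.092, -0.002, 40, -0.162, -0.301, -0.139, 0.066, -0.099, 0.004, 40, -0.161, -0.352, -0.152, 0.078, -0.103, 0.011, 40, -0.154, -0.403, -0.162, 0.088, -0.104, 0.02, 40, -0.14, -0.454, -0.171, 0.098, -0.103, 0.029, 40, -0.12, -0.503, -0.177, 0.107, -0.098, 0.04, 40, -0.093, -0.549, -0.181, 0.115, -0.091, 0.051, 40, -0.06, -0.593, -0.183, 0.121, -0.081, 0.062, 40, -0.021, -0.633, -0.182, 0.125, -0.068, 0.073, 40, 0.023, -0.668, -0.18, 0.127, -0.053, 0.084, 40, 0.072, -0.698, -0.175, 0.126, -0.037, 0.095, 40, 0.125, -0.723, -0.168, 0.122, -0.018, 0.106, 40, 0.182, -0.741, -0.16, 0.116, 0.002, 0.116, 40
51.218326637630206 34.99959111213684
```

View pics/s6.png

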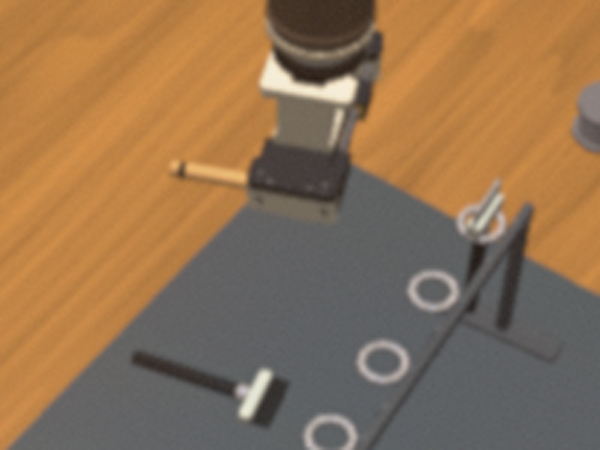

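arm_command --deltas '[-0.039, -0.033, -0.025, 0.006, -0.02, -0.006, 40, -0.073, -0.07, -0.048, 0.014, -0.039, -0.009, 40, -0.102, -0.111, -0.069, 0.023, -0.056, -0.01, 40, -0.126, -0.155, -0.089, 0.033, -0.07, -0.009, 40, -0.144, -0.202, -0.108, 0.044, -0.082, -0.007, 40, -0.156, -0.251, -0.124, 0.055, -0.092, -0.002, 40, -0.162, -0.301, -0.139, 0.066, -0.099, 0.004, 40, -0.161, -0.352, -0.152, 0.078, -0.103, 0.011, 40, -0.154, -0.403, -0.162, 0.088, -0.104, 0.02, 40, -0.14, -0.454, -0.171, 0.098, -0.103, 0.029, 40, -0.12, -0.503, -0.177, 0.107, -0.098, 0.04, 40, -0.093, -0.549, -0.181, 0.115, -0.091, 0.051, 40, -0.06, -0.593, -0.183, 0.121, -0.081, 0.062, 40, -0.021, -0.633, -0.182, 0.125, -0.068, 0.073, 40, 0.023, -0.668, -0.18, 0.127, -0.053, 0.084, 40, 0.072, -0.698, -0.175, 0.126, -0.037, 0.095, 40, 0.125, -0.723, -0.168, 0.122, -0.018, 0.106, 40, 0.182, -0.741, -0.16, 0.116, 0.002, 0.116, 40, 0.182, -0.741, -0.16, 0.116, 0.002, 0.116, 40, 0.182, -0.741, -0.16, 0.116, 0.002, 0.116, 40]'

```text
clock: 21.35
position: [0.5772, 0.2734, 0.3368]
ee_rot: [-0.098, 1.947, 0.061]
force: [-0.7, 0.4, -0.9]
width: 0.559
gripper_force: 35.0
```

```bash
python3 - <<'E'
from h import *
s=sensors.observe();print(s["joints"].round(2),s["width"]*92);R=Ro.from_rotvec(s["ee_rot"]); P=s["position"]
for L in (0,-.126): print(proj("scene",P+R.apply([-L,0,.014])))
for d in (.15,.006): plan(tilted((.5887,.2756),d),.1,1.2,0)
im=optics.get_image("scene"); hsv=cv2.cvtColor(im,cv2.COLOR_BGR2HSV)
e=proj("scene",P+R.apply([.126,0,.014]))[0].astype(int); w=im[e[1]-15:e[1]+12,e[0]-20:e[0]+20]
m=((w[:,:,2].astype(int)-w[:,:,0])>60).astype(np.uint8)
cv2.imwrite('pics/s7.png',up(im,330,40,480,190,4))
E
```

```text
[-0.52  0.22 -0.45  2.33  1.98  0.94 -0.91] 51.44898131875954
[[409.93059214  91.34878763]]
[[389.10647364 117.09776562]]
turn [ 0.0028 -0.0042  0.0012] shift [ 0.0548  0.0066 -0.0183] at [0.5772 0.2734 0.3368] t 21.35
turn [ 0.0028 -0.0042  0.0012] shift [ 0.0028  0.0014 -0.1525] at [0.5772 0.2734 0.3368] t 21.35
```

View pics/s7.png

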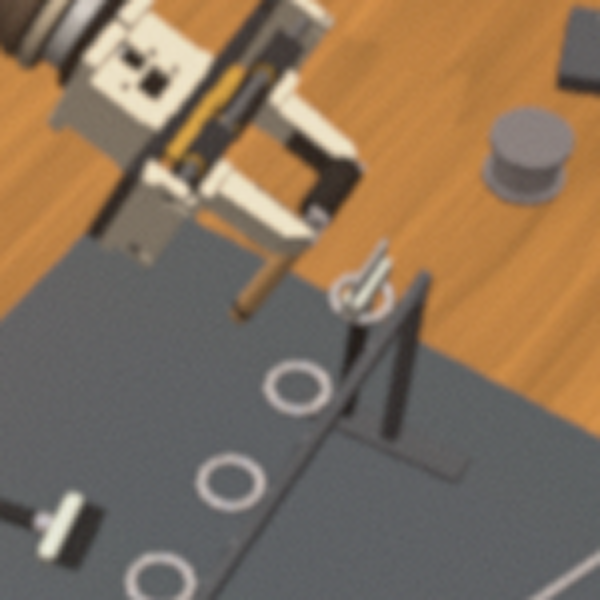

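arm_command --deltas '[0.003, -0.004, 0.001, 0.055, 0.006, -0.019, 40, 0.003, -0.004, 0.001, 0.055, 0.006, -0.019, 40, 0.003, -0.004, 0.001, 0.055, 0.006, -0.019, 40, 0.003, -0.004, 0.001, 0.055, 0.006, -0.019, 40, 0.003, -0.004, 0.001, 0.044, 0.005, -0.047, 40, 0.003, -0.004, 0.001, 0.033, 0.004, -0.074, 40, 0.003, -0.004, 0.001, 0.022, 0.003, -0.102, 40, 0.003, -0.004, 0.001, 0.013, 0.002, -0.126, 40, 0.003, -0.004, 0.001, 0.006, 0.002, -0.144, 40, 0.003, -0.004, 0.001, 0.002, 0.001, -0.155, 40, 0.003, -0.004, 0.001, 0.002, 0.001, -0.155, 40, 0.003, -0.004, 0.001, 0.001, 0.001, -0.157, 40, 0.003, -0.004, 0.001, 0.001, 0.001, -0.157, 40]'

```text
clock: 22.7
position: [0.5785, 0.2758, 0.183]
ee_rot: [-0.095, 1.935, 0.072]
force: [-0.9, -0.2, -0.0]
width: 0.559
gripper_force: 35.0
```

```bash
python3 - <<'E'
from h import *
s=sensors.observe();print(s["joints"].round(2),s["width"]*92); plan(tilted((.5887,.2756),0),.1,1.2,0)
E
```

```text
[-0.57  0.63 -0.45  2.44  2.24  1.32 -1.31] 51.45629913970829
turn [-0.0032  0.0029 -0.0008] shift [-0.0007 -0.0013 -0.0044] at [0.5785 0.2758 0.183 ] t 22.7
```

arm_command --deltas '[0, 0, 0, -0.001, -0.001, -0.004, 40, 0, 0, 0, -0.001, -0.001, -0.004, 40, 0, 0, 0, -0.001, -0.001, -0.004, 64, 0, 0, 0, -0.001, -0.001, -0.004, 64, 0, 0, 0, -0.001, -0.001, -0.004, 64, 0, 0, 0, -0.001, -0.001, -0.004, 64, 0, 0, 0, -0.001, -0.001, -0.004, 64, 0, 0, 0, -0.02, -0.002, 0.003, 64, 0, 0, 0, -0.05, -0.005, 0.014, 64, 0, 0, 0, -0.09, -0.009, 0.03, 64, 0, 0, 0, -0.09, -0.009, 0.06, 68, 0, 0, 0, -0.09, -0.009, 0.1, 68, 0, 0, 0, -0.09, -0.009, 0.15, 68, 0, 0, 0, -0.09, -0.009, 0.15, 68, 0, 0, 0, -0.09, -0.009, 0.15, 68]'

```text
clock: 24.2
position: [0.4885, 0.2661, 0.3351]
ee_rot: [-0.092, 1.931, 0.073]
force: [-0.5, -0.5, -0.7]
width: 0.742
gripper_force: 0.0
```

```bash
python3 -c "
from go import *
from h import *
print(sensors.observe()['width']*92)
topick([.465,.187,.14],.26,w=68)
cv2.imwrite('pics/s8.png',up(optics.get_image('scene'),330,40,480,190,4))"
```

```text
68.24606628353779
qB [ 0.01  0.44 -0.66  1.96  0.36  0.86  1.  ] 0.00010410846666882973
[0.505 0.193 0.277]
[0.494 0.147 0.221]
[0.471 0.133 0.176]
[0.456 0.15  0.147]
-0.054, 0.04, -0.041, 0.009, -0.027, -0.019, 68, -0.103, 0.087, -0.075, 0.015, -0.051, -0.039, 68, -0.147, 0.14, -0.102, 0.017, -0.073, -0.058, 68, -0.186, 0.198, -0.123, 0.015, -0.092, -0.078, 68, -0.217, 0.259, -0.136, 0.011, -0.107, -0.096, 68, -0.242, 0.322, -0.142, 0.005, -0.12, -0.114, 68, -0.259, 0.386, -0.14, -0.002, -0.128, -0.131, 68, -0.269, 0.449, -0.131, -0.01, -0.133, -0.146, 68, -0.271, 0.51, -0.115, -0.017, -0.133, -0.159, 68, -0.265, 0.568, -0.093, -0.024, -0.131, -0.171, 68, -0.253, 0.621, -0.064, -0.029, -0.125, -0.18, 68, -0.233, 0.667, -0.031, -0.032, -0.116, -0.188, 68, -0.208, 0.706, 0.007, -0.033, -0.105, -0.193, 68, -0.177, 0.736, 0.048, -0.03, -0.093, -0.195, 68, -0.142, 0.757, 0.092, -0.024, -0.079, -0.195, 68, -0.142, 0.757, 0.092, -0.024, -0.079, -0.195, 68, -0.142, 0.757, 0.092, -0.024, -0.079, -0.195, 68
```

View pics/s8.png

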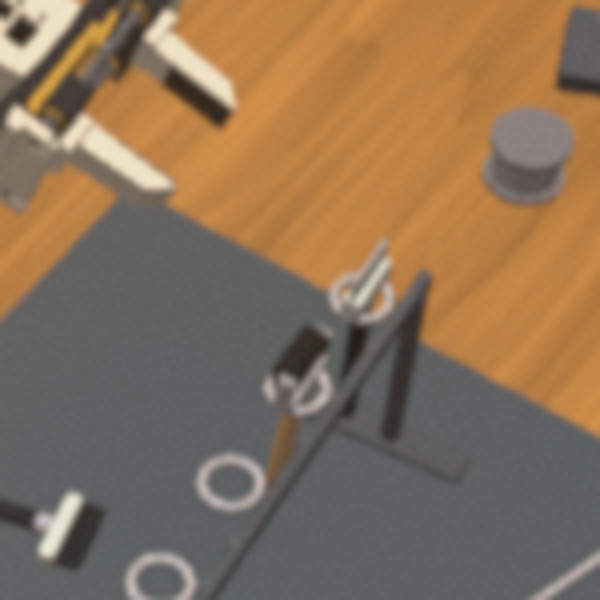

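arm_command --deltas '[-0.054, 0.04, -0.041, 0.009, -0.027, -0.019, 68, -0.103, 0.087, -0.075, 0.015, -0.051, -0.039, 68, -0.147, 0.14, -0.102, 0.017, -0.073, -0.058, 68, -0.186, 0.198, -0.123, 0.015, -0.092, -0.078, 68, -0.217, 0.259, -0.136, 0.011, -0.107, -0.096, 68, -0.242, 0.322, -0.142, 0.005, -0.12, -0.114, 68, -0.259, 0.386, -0.14, -0.002, -0.128, -0.131, 68, -0.269, 0.449, -0.131, -0.01, -0.133, -0.146, 68, -0.271, 0.51, -0.115, -0.017, -0.133, -0.159, 68, -0.265, 0.568, -0.093, -0.024, -0.131, -0.171, 68, -0.253, 0.621, -0.064, -0.029, -0.125, -0.18, 68, -0.233, 0.667, -0.031, -0.032, -0.116, -0.188, 68, -0.208, 0.706, 0.007, -0.033, -0.105, -0.193, 68, -0.177, 0.736, 0.048, -0.03, -0.093, -0.195, 68, -0.142, 0.757, 0.092, -0.024, -0.079, -0.195, 68, -0.142, 0.757, 0.092, -0.024, -0.079, -0.195, 68, -0.142, 0.757, 0.092, -0.024, -0.079, -0.195, 68, -0.142, 0.757, 0.092, -0.024, -0.079, -0.23, 68, -0.142, 0.757, 0.092, -0.024, -0.079, -0.27, 68, -0.142, 0.757, 0.092, -0.024, -0.079, -0.27, 68]'

```text
clock: 26.25
position: [0.4603, 0.1859, 0.0579]
ee_rot: [0.414, -3.101, 0.008]
force: [-0.3, -1.0, -0.8]
width: 0.739
gripper_force: 0.0
```

```bash
python3 -c "
from h import *
print(sensors.observe()['joints'].round(2)); plan([.466,.187,.0215],.26,0,0)"
```

```text
[ 0.03  0.6  -0.72  2.02  0.57  0.75  0.8 ]
turn [ 0.0045 -0.0078 -0.0036] shift [ 0.0057  0.0011 -0.0364] at [0.4603 0.1859 0.0579] t 26.25
```

arm_command --deltas '[0.004, -0.008, -0.004, 0.006, 0.001, -0.02, 68, 0.004, -0.008, -0.004, 0.006, 0.001, -0.035, 68, 0.004, -0.008, -0.004, 0.006, 0.001, -0.035, 68, 0.004, -0.008, -0.004, 0.006, 0.001, -0.035, 68, 0.004, -0.008, -0.004, 0.006, 0.001, -0.035, 45, 0.004, -0.008, -0.004, 0.006, 0.001, -0.035, 45, 0.004, -0.008, -0.004, 0.006, 0.001, -0.035, 45, 0.004, -0.008, -0.004, 0.006, 0.001, -0.035, 45, 0.004, -0.008, -0.004, 0.006, 0.001, -0.035, 45]'

```text
clock: 27.15
position: [0.4709, 0.1888, 0.0278]
ee_rot: [-0.402, 3.106, 0.006]
force: [-0.5, -0.3, 7.8]
width: 0.617
gripper_force: 35.0
```

arm_command --deltas '[0, 0, 0, 0, 0, 0.05, 45, 0, 0, 0, 0, 0, 0.1, 45, 0, 0, 0, 0, 0, 0.15, 45, 0, 0, 0, 0, 0, 0.2, 45, 0, 0, 0, 0, 0, 0.2, 45, 0, 0, 0, 0, 0, 0.2, 45, 0, 0, 0, 0, 0, 0.2, 45]'

```text
clock: 27.85
position: [0.4698, 0.1877, 0.2259]
ee_rot: [-0.402, 3.109, 0.004]
force: [-0.3, 0.2, -1.0]
width: 0.615
gripper_force: 35.0
```

```bash
python3 go.py sq
```

```text
q [ 0.19  0.39 -0.88  1.84  0.34  1.06  1.01] qB [ 0.03  0.2  -0.81  2.4   2.2   0.87 -0.95] err 0.0005
goal [0.586  0.185  0.3407] low [0.586  0.185  0.1847]
-0.045, -0.04, -0.028, 0.01, -0.023, -0.005, 40, -0.083, -0.085, -0.054, 0.022, -0.045, -0.007, 40, -0.116, -0.133, -0.077, 0.034, -0.064, -0.007, 40, -0.143, -0.183, -0.098, 0.047, -0.08, -0.004, 40, -0.162, -0.236, -0.116, 0.06, -0.094, 0.002, 40, -0.175, -0.29, -0.131, 0.073, -0.104, 0.009, 40, -0.181, -0.345, -0.143, 0.086, -0.111, 0.018, 40, -0.181, -0.399, -0.152, 0.098, -0.115, 0.028, 40, -0.173, -0.452, -0.158, 0.108, -0.116, 0.038, 40, -0.159, -0.503, -0.161, 0.118, -0.113, 0.05, 40, -0.139, -0.551, -0.161, 0.126, -0.107, 0.061, 40, -0.113, -0.595, -0.158, 0.132, -0.099, 0.071, 40, -0.081, -0.635, -0.152, 0.136, -0.087, 0.082, 40, -0.045, -0.67, -0.143, 0.137, -0.074, 0.091, 40, -0.005, -0.7, -0.133, 0.136, -0.058, 0.099, 40, 0.039, -0.723, -0.12, 0.132, -0.041, 0.106, 40, 0.086, -0.739, -0.105, 0.126, -0.022, 0.111, 40, 0.134, -0.748, -0.088, 0.116, -0.003, 0.115, 40
```

arm_command --deltas '[-0.045, -0.04, -0.028, 0.01, -0.023, -0.005, 40, -0.083, -0.085, -0.054, 0.022, -0.045, -0.007, 40, -0.116, -0.133, -0.077, 0.034, -0.064, -0.007, 40, -0.143, -0.183, -0.098, 0.047, -0.08, -0.004, 40, -0.162, -0.236, -0.116, 0.06, -0.094, 0.002, 40, -0.175, -0.29, -0.131, 0.073, -0.104, 0.009, 40, -0.181, -0.345, -0.143, 0.086, -0.111, 0.018, 40, -0.181, -0.399, -0.152, 0.098, -0.115, 0.028, 40, -0.173, -0.452, -0.158, 0.108, -0.116, 0.038, 40, -0.159, -0.503, -0.161, 0.118, -0.113, 0.05, 40, -0.139, -0.551, -0.161, 0.126, -0.107, 0.061, 40, -0.113, -0.595, -0.158, 0.132, -0.099, 0.071, 40, -0.081, -0.635, -0.152, 0.136, -0.087, 0.082, 40, -0.045, -0.67, -0.143, 0.137, -0.074, 0.091, 40, -0.005, -0.7, -0.133, 0.136, -0.058, 0.099, 40, 0.039, -0.723, -0.12, 0.132, -0.041, 0.106, 40, 0.086, -0.739, -0.105, 0.126, -0.022, 0.111, 40, 0.134, -0.748, -0.088, 0.116, -0.003, 0.115, 40, 0.134, -0.748, -0.088, 0.116, -0.003, 0.115, 40, 0.134, -0.748, -0.088, 0.116, -0.003, 0.115, 40]'

```text
clock: 29.85
position: [0.5863, 0.1845, 0.3403]
ee_rot: [-0.099, 1.941, 0.064]
force: [1.0, 0.6, -0.6]
width: 0.614
gripper_force: 35.0
```

```bash
sed -i 's/def tilted(loopxy,d,yaw=.1,pitch=1.2,g=.006):/def tilted(loopxy,d,yaw=.1,pitch=1.2,g=.006,o=.014):/; s/(g+d)\*h-.014\*z/(g+d)*h-o*z/' h.py; python3 - <<'E'
from h import *
s=sensors.observe();print(s["joints"].round(2),s["width"]*92);R=Ro.from_rotvec(s["ee_rot"]); P=s["position"]
print("end pred",proj("scene",P+R.apply([.131,0,.021])), proj("scene",P+R.apply([.05,0,.021])))
for d in (.15,.006): plan(tilted((.5968,.1861),d,g=.011,o=.021),.1,1.2,0)
im=optics.get_image("scene")
cv2.imwrite('pics/s9.png',up(im,300,50,450,200,4))
E
```

```text
[-0.11  0.17 -0.65  2.41  2.21  0.84 -0.99] 56.44507988369138
end pred [[373.904694   142.53628095]] [[386.34733644 127.19192877]]
turn [ 0.0016 -0.0009  0.    ] shift [ 0.0491  0.0054 -0.0146] at [0.5863 0.1845 0.3403] t 29.85
turn [ 0.0016 -0.0009  0.    ] shift [-0.0028  0.0002 -0.1488] at [0.5863 0.1845 0.3403] t 29.85
```

View pics/s9.png

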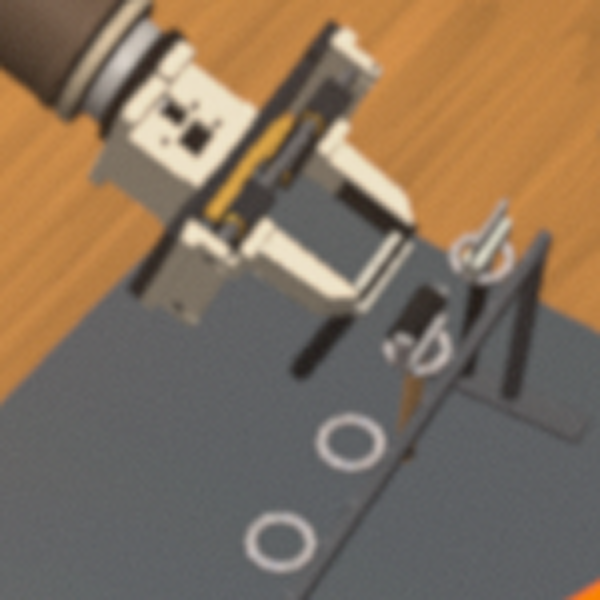

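arm_command --deltas '[0.002, -0.001, 0, 0.049, 0.005, -0.015, 40, 0.002, -0.001, 0, 0.049, 0.005, -0.015, 40, 0.002, -0.001, 0, 0.049, 0.005, -0.015, 40, 0.002, -0.001, 0, 0.049, 0.005, -0.015, 40, 0.002, -0.001, 0, 0.038, 0.004, -0.043, 40, 0.002, -0.001, 0, 0.028, 0.003, -0.07, 40, 0.002, -0.001, 0, 0.017, 0.002, -0.098, 40, 0.002, -0.001, 0, 0.008, 0.001, -0.121, 40, 0.002, -0.001, 0, 0, 0.001, -0.14, 40, 0.002, -0.001, 0, -0.003, 0, -0.149, 40, 0.002, -0.001, 0, -0.004, 0, -0.152, 40, 0.002, -0.001, 0, -0.004, 0, -0.152, 40, 0.002, -0.001, 0, -0.004, 0, -0.152, 40]'

```text
clock: 31.2
position: [0.5827, 0.1857, 0.1911]
ee_rot: [-0.096, 1.935, 0.07]
force: [0.5, 0.1, -0.7]
width: 0.615
gripper_force: 35.0
```

```bash
python3 - <<'E'
from h import *
s=sensors.observe();print(s["joints"].round(2),s["width"]*92,s["force"]); plan(tilted((.5968,.1861),0,g=.011,o=.021),.1,1.2,0)
E
```

```text
[-0.21  0.63 -0.64  2.55  2.41  1.39 -1.24] 56.59175130082336 [ 0.46111809  0.12195589 -0.72543803]
turn [-0.0021  0.0029 -0.0009] shift [-0.0014 -0.0012 -0.0052] at [0.5827 0.1857 0.1911] t 31.2
```

arm_command --deltas '[0, 0, 0, -0.001, -0.001, -0.005, 40, 0, 0, 0, -0.001, -0.001, -0.005, 40, 0, 0, 0, -0.001, -0.001, -0.005, 67, 0, 0, 0, -0.001, -0.001, -0.005, 67, 0, 0, 0, -0.001, -0.001, -0.005, 67, 0, 0, 0, -0.001, -0.001, -0.005, 67, 0, 0, 0, -0.001, -0.001, -0.005, 67, 0, 0, 0, -0.02, -0.002, 0.002, 67, 0, 0, 0, -0.05, -0.005, 0.013, 67, 0, 0, 0, -0.09, -0.009, 0.029, 67, 0, 0, 0, -0.09, -0.009, 0.06, 67, 0, 0, 0, -0.09, -0.009, 0.1, 67, 0, 0, 0, -0.15, -0.059, 0.15, 67, 0, 0, 0, -0.15, -0.109, 0.15, 67, 0, 0, 0, -0.15, -0.109, 0.15, 67]'

```text
clock: 32.7
position: [0.4929, 0.1572, 0.3474]
ee_rot: [-0.081, 1.921, 0.118]
force: [1.2, 1.5, 1.9]
width: 0.731
gripper_force: 0.0
```

```bash
python3 - <<'E'
from h import *
s=sensors.observe();print(s["joints"].round(2),s["position"],s["width"]*92)
a=optics.get_image("scene");b=optics.get_image("top"); cv2.imwrite("pics/sa.png",a);cv2.imwrite("pics/ta.png",b)
A=up(a,340,80,440,205,4);B=up(b,135,200,240,280,4)
B=cv2.copyMakeBorder(B,0,A.shape[0]-B.shape[0],0,0,cv2.BORDER_CONSTANT); I=np.hstack([A,B])
cv2.imwrite("pics/cmp.png",cv2.resize(I,None,fx=.9,fy=.9)); print(I.shape)
E
```

```text
[ 0.5   0.03 -1.27  2.57  2.26  0.82 -1.14] [0.49294342 0.15718571 0.34741049] 67.25289894991056
(500, 820, 3)
```

View pics/cmp.png

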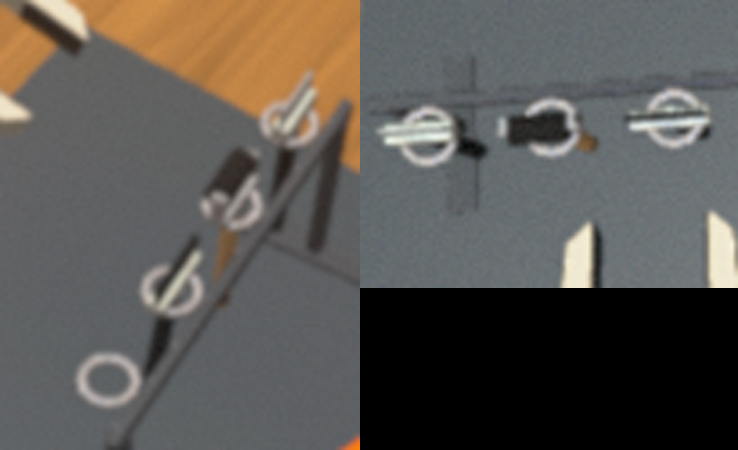

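```bash
python3 - <<'E'
from h import *
for n,u,l in (("scr",(168.3,242),(.5801,.3649)),("rol",(199,240),(.5887,.2756)),("sq",(231.3,237),(.5968,.1861))): print(n,ray("top",[u],.05)[0][:2]-l, "pred px",proj("top",[*l,.048]))
b=cv2.imread("pics/ta.png"); print(measure(b))
E
```

```text
scr [-0.00038471 -0.00176215] pred px [[167.92147363 241.92535852]]
rol [-0.00142343 -0.00046707] pred px [[199.04202159 239.58074789]]
sq [ 0.0010638  -0.00371978] pred px [[230.12886574 237.41598464]]
((array([ 0.5220769 , -0.21172195]), array([232.10772705, 284.28808594]), -6.024299621582031), (array([ 0.55162567, -0.17801663]), array([112.48806763, 162.80731201]), -37.25788879394531))
```

```bash
python3 - <<'E'
from h import *
b=cv2.imread("pics/ta.png"); win=(305,205,430,325); g=cv2.cvtColor(up(b,*win),cv2.COLOR_BGR2GRAY)
w=cv2.convexHull(big(g>175)); w=cv2.approxPolyDP(w,15,True); px=back(w,305,205); print(px.round(1)); W=ray("top",px,.06)[:,:2]; print(W.round(4))
print(proj("top",[[.45,-.2,.06],[.6,-.2,.06],[.5,-.1,.06],[.5,-.3,.06]]))
E
```

```text
[[318.8 255.6]
 [349.1 223.2]
 [419.6 232.4]
 [412.2 311.4]
 [315.1 299.8]]
[[ 0.5482 -0.0719]
 [ 0.6436 -0.1578]
 [ 0.621  -0.3623]
 [ 0.3949 -0.3399]
 [ 0.4227 -0.064 ]]
[[363.0875962  290.9209527 ]
 [363.50873837 238.51365605]
 [328.25416157 272.62510058]
 [398.14478315 273.95518883]]
```

```bash
cat >> h.py <<'E'
PC=np.array([.5220,-.2118]); PY=np.radians(-5.9)
EX=np.array([np.cos(PY),np.sin(PY)]); EY=np.array([-np.sin(PY),np.cos(PY)])
def W(px,py): return PC+px/1000*EX+py/1000*EY     # plate mm -> world
def tab(n="top",im=None):
    """tablet in plate frame: mm, deg"""
    im=optics.get_image(n) if im is None else im
    c=proj(n,[*PC,.072])[0].astype(int); x0,y0,x1,y1=c[0]-60,c[1]-60,c[0]+60,c[1]+60
    g=cv2.cvtColor(up(im,x0,y0,x1,y1),cv2.COLOR_BGR2GRAY)
    k=cv2.morphologyEx((g<102).astype(np.uint8),cv2.MORPH_CLOSE,np.ones((50,50))); k=cv2.morphologyEx(k,cv2.MORPH_OPEN,np.ones((90,90)))
    C,s,a=rect(ray(n,back(big(k),x0,y0),.072)); d=(C-PC)*1000
    return np.array([d@EX,d@EY]).round(1),s.round(1),round(a-np.degrees(PY),2)
E
python3 - <<'E'
from h import *
print(tab("top",cv2.imread("pics/ta.png")),tab("scene",cv2.imread("pics/sa.png")))
from go import topick
p=W(150,30); print(p); topick([*p,.20],PY,N=18,w=91,seed=[.5,.6,-.3,1.4,.1,1.1,1.4])
E
```

```text
(array([26.5, 37.2]), array([109. , 163.6]), np.float64(-30.76)) (array([36.5, 41.1]), array([131.9, 180.7]), np.float64(-47.04))
[ 0.6742892 -0.1973778]
qB [ 0.4   0.62 -0.33  1.39  0.21  1.16  1.52] 2.02286042284997e-05
-0.024, 0.001, -0.065, 0.032, -0.036, 0.01, 91, -0.05, 0.014, -0.129, 0.059, -0.073, 0.015, 91, -0.076, 0.04, -0.19, 0.081, -0.112, 0.016, 91, -0.102, 0.076, -0.245, 0.098, -0.151, 0.012, 91, -0.127, 0.122, -0.295, 0.11, -0.188, 0.004, 91, -0.148, 0.177, -0.337, 0.118, -0.223, -0.007, 91, -0.165, 0.239, -0.37, 0.122, -0.254, -0.021, 91, -0.177, 0.306, -0.393, 0.124, -0.281, -0.036, 91, -0.184, 0.376, -0.406, 0.123, -0.303, -0.052, 91, -0.185, 0.447, -0.409, 0.122, -0.321, -0.069, 91, -0.179, 0.516, -0.4, 0.122, -0.335, -0.085, 91, -0.168, 0.581, -0.382, 0.122, -0.344, -0.1, 91, -0.151, 0.64, -0.353, 0.124, -0.35, -0.113, 91, -0.129, 0.691, -0.316, 0.129, -0.354, -0.125, 91, -0.104, 0.732, -0.271, 0.137, -0.354, -0.135, 91, -0.076, 0.762, -0.219, 0.148, -0.354, -0.143, 91, -0.049, 0.779, -0.162, 0.163, -0.353, -0.148, 91, -0.023, 0.784, -0.102, 0.18, -0.351, -0.151, 91, -0.023, 0.784, -0.102, 0.18, -0.351, -0.151, 91, -0.023, 0.784, -0.102, 0.18, -0.351, -0.151, 91
```

arm_command --deltas '[-0.024, 0.001, -0.065, 0.032, -0.036, 0.01, 91, -0.05, 0.014, -0.129, 0.059, -0.073, 0.015, 91, -0.076, 0.04, -0.19, 0.081, -0.112, 0.016, 91, -0.102, 0.076, -0.245, 0.098, -0.151, 0.012, 91, -0.127, 0.122, -0.295, 0.11, -0.188, 0.004, 91, -0.148, 0.177, -0.337, 0.118, -0.223, -0.007, 91, -0.165, 0.239, -0.37, 0.122, -0.254, -0.021, 91, -0.177, 0.306, -0.393, 0.124, -0.281, -0.036, 91, -0.184, 0.376, -0.406, 0.123, -0.303, -0.052, 91, -0.185, 0.447, -0.409, 0.122, -0.321, -0.069, 91, -0.179, 0.516, -0.4, 0.122, -0.335, -0.085, 91, -0.168, 0.581, -0.382, 0.122, -0.344, -0.1, 91, -0.151, 0.64, -0.353, 0.124, -0.35, -0.113, 91, -0.129, 0.691, -0.316, 0.129, -0.354, -0.125, 91, -0.104, 0.732, -0.271, 0.137, -0.354, -0.135, 91, -0.076, 0.762, -0.219, 0.148, -0.354, -0.143, 91, -0.049, 0.779, -0.162, 0.163, -0.353, -0.148, 91, -0.023, 0.784, -0.102, 0.18, -0.351, -0.151, 91, -0.023, 0.784, -0.102, 0.18, -0.351, -0.151, 91, -0.023, 0.784, -0.102, 0.18, -0.351, -0.151, 91]'

```text
clock: 34.8
position: [0.6725, -0.1904, 0.1925]
ee_rot: [-0.162, -3.121, -0.019]
force: [-0.4, -0.3, 0.6]
width: 0.99
gripper_force: 0.0
```

```bash
python3 - <<'E'
from h import *
print(sensors.observe()["joints"].round(2)); plan([*W(140,30),.083],PY,0,0)
E
```

```text
[ 0.75  0.84 -1.06  1.36  0.71  1.37  1.16]
turn [-0.0084 -0.0102  0.0006] shift [-0.0082 -0.006  -0.1095] at [ 0.6725 -0.1904  0.1925] t 34.8
```

arm_command --deltas '[-0.008, -0.01, 0.001, -0.008, -0.006, -0.05, 91, -0.008, -0.01, 0.001, -0.008, -0.006, -0.09, 91, -0.008, -0.01, 0.001, -0.008, -0.006, -0.109, 91, -0.008, -0.01, 0.001, -0.008, -0.006, -0.109, 91, -0.008, -0.01, 0.001, -0.008, -0.006, -0.109, 91]'

```text
clock: 35.3
position: [0.6665, -0.1979, 0.0887]
ee_rot: [0.163, 3.129, -0.004]
force: [0.1, -0.2, 0.3]
width: 0.994
gripper_force: 0.0
```

```bash
python3 - <<'E'
from h import *
print(tab()); print("EX",EX.round(4)); plan([*W(140,30),.083],PY,0,0); plan([*W(78,30),.083],PY,0,0)
E
```

```text
(array([ 11.9, -26.7]), array([277.9, 340.8]), np.float64(95.41))
EX [ 0.9947 -0.1028]
turn [0.0021 0.0065 0.0011] shift [-0.0027  0.0018 -0.0066] at [ 0.667  -0.1982  0.0896] t 35.35
turn [0.0021 0.0065 0.0011] shift [-0.0644  0.0082 -0.0066] at [ 0.667  -0.1982  0.0896] t 35.35
```

arm_command --deltas '[0.002, 0.006, 0.001, -0.003, 0.002, -0.006, 91, 0.002, 0.006, 0.001, -0.003, 0.002, -0.006, 91, 0.002, 0.006, 0.001, -0.006, 0.002, -0.006, 91, 0.002, 0.006, 0.001, -0.009, 0.003, -0.006, 91, 0.002, 0.006, 0.001, -0.012, 0.003, -0.006, 91, 0.002, 0.006, 0.001, -0.015, 0.003, -0.006, 91, 0.002, 0.006, 0.001, -0.018, 0.004, -0.006, 91, 0.002, 0.006, 0.001, -0.021, 0.004, -0.006, 91, 0.002, 0.006, 0.001, -0.024, 0.004, -0.006, 91, 0.002, 0.006, 0.001, -0.027, 0.004, -0.006, 91, 0.002, 0.006, 0.001, -0.03, 0.005, -0.006, 91, 0.002, 0.006, 0.001, -0.033, 0.005, -0.006, 91, 0.002, 0.006, 0.001, -0.033, 0.005, -0.006, 91]'

```text
clock: 36.65
position: [0.6323, -0.1945, 0.0813]
ee_rot: [-0.163, -3.135, 0.001]
force: [1.1, 0.3, 0.3]
width: 0.992
gripper_force: 0.4
```

```bash
python3 - <<'E'
from h import *
plan([*W(78,30),.083],PY,0,0); im=optics.get_image("scene"); cv2.imwrite("pics/sb.png",im); print(tab("scene",im))
c=proj("top",[*PC,.07])[0].astype(int); t=optics.get_image("top");cv2.imwrite("pics/tb.png",t); I=np.hstack([up(im,190,200,370,350,2),up(t,c[0]-75,c[1]-75,c[0]+75,c[1]+75,2)]) if 0 else None
E
```

```text
turn [ 0.0004 -0.0012  0.0008] shift [-0.0297  0.0045  0.0017] at [ 0.6323 -0.1945  0.0813] t 36.65
(array([ 7.5, 54.5]), array([205.1, 284.3]), np.float64(42.96))
```

arm_command --deltas '[0, 0, 0.001, -0.003, 0.001, 0.001, 91, 0, 0, 0.001, -0.006, 0.001, 0.001, 91, 0, 0, 0.001, -0.009, 0.001, 0.001, 91, 0, 0, 0.001, -0.012, 0.002, 0.001, 91, 0, 0, 0.001, -0.015, 0.002, 0.001, 91, 0, 0, 0.001, -0.018, 0.002, 0.001, 91, 0, 0, 0.001, -0.021, 0.003, 0.001, 91, 0, 0, 0.001, -0.024, 0.003, 0.001, 91, 0, 0, 0.001, -0.027, 0.004, 0.001, 91, 0, 0, 0.001, -0.03, 0.004, 0.001, 91, 0, 0, 0.001, -0.03, 0.004, 0.001, 91, 0, 0, 0.001, -0.01, 0.002, 0.001, 91, 0, 0, 0.001, -0.01, 0.002, 0.05, 91, 0, 0, 0.001, -0.01, 0.002, 0.12, 91, 0, 0, 0.001, -0.06, 0.06, 0.16, 91, 0, 0, 0.001, -0.12, 0.12, 0.18, 91, 0, 0, 0.001, -0.16, 0.18, 0.18, 91, 0, 0, 0.001, -0.2, 0.24, 0.18, 91, 0, 0, 0.001, -0.2, 0.3, 0.18, 91, 0, 0, 0.001, -0.2, 0.3, 0.18, 91]'

```text
clock: 38.75
position: [0.4618, 0.0404, 0.2555]
ee_rot: [-0.163, -3.136, 0.002]
force: [0.1, 0.2, 0.9]
width: 0.989
gripper_force: 0.0
```

```bash
python3 - <<'E'
from h import *
t=optics.get_image("top");cv2.imwrite("pics/tc.png",t);print(tab("top",t)); s=sensors.observe(); print(s["position"],s["joints"].round(2))
E
```

```text
(array([-15.8,  21.5]), array([108.5, 164.4]), np.float64(-18.84))
[0.45832032 0.04924113 0.2571403 ] [ 0.73  0.4  -1.23  1.87  0.41  1.16  0.83]
```

```bash
python3 - <<'E'
from h import *
from go import topick
p=W(-118,12); print(p); topick([*p,.13],PY,N=10,w=91,seed=[.5,.3,-.4,1.9,.1,.9,1.4])
E
```

```text
[ 0.40585858 -0.18773405]
qB [ 0.63  0.33 -0.38  2.1   0.18  0.74  1.6 ] 6.409749023757718e-05
[0.457 0.006 0.222]
[ 0.451 -0.039  0.192]
[ 0.426 -0.137  0.146]
0.002, 0.008, 0.004, -0, -0.021, -0.018, 91, 0.005, 0.015, 0.007, -0.001, -0.043, -0.035, 91, 0.007, 0.019, 0.009, -0.004, -0.065, -0.051, 91, 0.009, 0.022, 0.01, -0.007, -0.089, -0.065, 91, 0.011, 0.022, 0.009, -0.012, -0.113, -0.079, 91, 0.011, 0.021, 0.008, -0.017, -0.137, -0.091, 91, 0.011, 0.017, 0.006, -0.024, -0.161, -0.102, 91, 0.008, 0.013, 0.002, -0.032, -0.186, -0.111, 91, 0.005, 0.007, -0.001, -0.042, -0.212, -0.12, 91, -0.001, 0, -0.006, -0.052, -0.237, -0.127, 91, -0.001, 0, -0.006, -0.052, -0.237, -0.127, 91, -0.001, 0, -0.006, -0.052, -0.237, -0.127, 91
```

arm_command --deltas '[0.002, 0.008, 0.004, 0, -0.021, -0.018, 91, 0.005, 0.015, 0.007, -0.001, -0.043, -0.035, 91, 0.007, 0.019, 0.009, -0.004, -0.065, -0.051, 91, 0.009, 0.022, 0.01, -0.007, -0.089, -0.065, 91, 0.011, 0.022, 0.009, -0.012, -0.113, -0.079, 91, 0.011, 0.021, 0.008, -0.017, -0.137, -0.091, 91, 0.011, 0.017, 0.006, -0.024, -0.161, -0.102, 91, 0.008, 0.013, 0.002, -0.032, -0.186, -0.111, 91, 0.005, 0.007, -0.001, -0.042, -0.212, -0.12, 91, 0, 0, -0.006, -0.052, -0.237, -0.127, 91, 0, 0, -0.006, -0.052, -0.237, -0.127, 91, 0, 0, -0.006, -0.052, -0.237, -0.127, 91, 0, 0, -0.006, -0.052, -0.237, -0.155, 91, 0, 0, -0.006, -0.052, -0.237, -0.165, 91, 0, 0, -0.006, -0.052, -0.237, -0.165, 91, 0, 0, -0.006, -0.052, -0.237, -0.165, 91]'

```text
clock: 40.4
position: [0.4117, -0.1969, 0.0907]
ee_rot: [-0.174, -3.135, 0.0]
force: [0.1, 0.1, 0.0]
width: 0.99
gripper_force: 0.0
```

```bash
python3 - <<'E'
from h import *
plan([*W(-118,12),.083],PY,0,0); plan([*W(-65.5,12),.083],PY,0,0); print(sensors.observe()["joints"].round(2))
E
```

```text
turn [ 0.0001 -0.0008  0.005 ] shift [-0.0058  0.0092 -0.0077] at [ 0.4117 -0.1969  0.0907] t 40.4
turn [ 0.0001 -0.0008  0.005 ] shift [ 0.0464  0.0038 -0.0077] at [ 0.4117 -0.1969  0.0907] t 40.4
[ 1.1   0.61 -1.04  2.09  0.71  0.86  1.09]
```

arm_command --deltas '[0, 0, 0.005, -0.006, 0.009, -0.004, 91, 0, 0, 0.005, -0.006, 0.009, -0.008, 91, 0, 0, 0.005, -0.003, 0.009, -0.008, 91, 0, 0, 0.005, 0, 0.009, -0.008, 91, 0, 0, 0.005, 0.003, 0.008, -0.008, 91, 0, 0, 0.005, 0.006, 0.008, -0.008, 91, 0, 0, 0.005, 0.009, 0.008, -0.008, 91, 0, 0, 0.005, 0.012, 0.007, -0.008, 91, 0, 0, 0.005, 0.015, 0.007, -0.008, 91, 0, 0, 0.005, 0.018, 0.007, -0.008, 91, 0, 0, 0.005, 0.021, 0.006, -0.008, 91, 0, 0, 0.005, 0.024, 0.006, -0.008, 91, 0, 0, 0.005, 0.027, 0.006, -0.008, 91, 0, 0, 0.005, 0.03, 0.005, -0.008, 91, 0, 0, 0.005, 0.033, 0.005, -0.008, 91, 0, 0, 0.005, 0.036, 0.005, -0.008, 91, 0, 0, 0.005, 0.039, 0.004, -0.008, 91, 0, 0, 0.005, 0.042, 0.004, -0.008, 91, 0, 0, 0.005, 0.044, 0.004, -0.008, 91, 0, 0, 0.005, 0.046, 0.004, -0.008, 91]'

```text
clock: 42.4
position: [0.4574, -0.1936, 0.0822]
ee_rot: [-0.164, -3.136, 0.001]
force: [-1.6, -0.4, 0.2]
width: 0.991
gripper_force: 0.6
```

```bash
python3 - <<'E'
from h import *
plan([*W(-65.5,12),.083],PY,0,0); d=(sensors.observe()["position"][:2]-PC)*1000; print(d@EX,d@EY); t=optics.get_image("top"); print(tab("top",t)); cv2.imwrite("pics/td.png",t)
E
```

```text
turn [ 0.0003 -0.0009  0.0009] shift [0.0007 0.0004 0.0008] at [ 0.4574 -0.1936  0.0822] t 42.4
-66.17832114076677 11.483802398868042
(array([-41.8, -22.4]), array([240.7, 265.1]), np.float64(6.9))
```

arm_command --deltas '[0, 0, 0, -0.01, 0.001, 0.001, 91, 0, 0, 0, -0.02, 0.002, 0.001, 91, 0, 0, 0, -0.02, 0.002, 0.04, 91, 0, 0, 0, -0.02, 0.002, 0.09, 91, 0, 0, 0, 0, 0.05, 0.13, 91, 0, 0, 0, 0, 0.1, 0.17, 91, 0, 0, 0, 0, 0.15, 0.17, 91, 0, 0, 0, 0, 0.2, 0.17, 91, 0, 0, 0, 0, 0.25, 0.17, 91, 0, 0, 0, 0, 0.25, 0.17, 91]'

```text
clock: 43.45
position: [0.4557, 0.0606, 0.2529]
ee_rot: [0.157, 3.137, -0.001]
force: [0.1, -0.8, 0.5]
width: 0.993
gripper_force: 0.0
```

```bash
python3 - <<'E'
from h import *
t=optics.get_image("top");cv2.imwrite("pics/te.png",t);print(tab("top",t)); s=sensors.observe(); print(s["position"],s["joints"].round(2))
E
```

```text
(array([10.7, 35.5]), array([107.9, 162.7]), np.float64(-7.24))
[0.45560776 0.06324468 0.25325594] [ 0.68  0.39 -1.19  1.88  0.4   1.14  0.82]
```

```bash
python3 - <<'E'
from h import *
from go import topick
p=W(8,150); print(p); topick([*p,.13],PY-np.pi/2,N=14,w=70,seed=[.4,.5,-.6,1.8,.3,1.,-.4])
E
```

```text
[ 0.5453765  -0.06341692]
qB [ 0.43  0.51 -0.57  1.86  0.35  0.88 -0.41] 2.7959889528579587e-05
0.004, 0.002, -0.072, 0.008, -0.007, -0.008, 70, 0.008, 0.004, -0.144, 0.015, -0.014, -0.017, 70, 0.01, 0.006, -0.216, 0.023, -0.021, -0.026, 70, 0.012, 0.008, -0.288, 0.03, -0.029, -0.034, 70, 0.013, 0.01, -0.36, 0.037, -0.037, -0.043, 70, 0.014, 0.011, -0.432, 0.044, -0.046, -0.052, 70, 0.014, 0.012, -0.504, 0.05, -0.054, -0.061, 70, 0.013, 0.013, -0.576, 0.057, -0.064, -0.07, 70, 0.012, 0.013, -0.647, 0.063, -0.073, -0.079, 70, 0.01, 0.012, -0.719, 0.069, -0.083, -0.088, 70, 0.008, 0.011, -0.79, 0.074, -0.093, -0.097, 70, 0.005, 0.009, -0.862, 0.08, -0.104, -0.106, 70, 0.003, 0.005, -0.933, 0.085, -0.115, -0.115, 70, -0, 0.001, -1.004, 0.09, -0.127, -0.123, 70, -0, 0.001, -1.004, 0.09, -0.127, -0.123, 70, -0, 0.001, -1.004, 0.09, -0.127, -0.123, 70
```

arm_command --deltas '[0.008, 0.004, -0.09, 0.015, -0.014, -0.017, 70, 0.012, 0.008, -0.18, 0.03, -0.029, -0.034, 70, 0.013, 0.01, -0.27, 0.037, -0.037, -0.043, 70, 0.014, 0.011, -0.36, 0.044, -0.046, -0.052, 70, 0.014, 0.012, -0.45, 0.05, -0.054, -0.061, 70, 0.013, 0.013, -0.54, 0.057, -0.064, -0.07, 70, 0.012, 0.013, -0.63, 0.063, -0.073, -0.079, 70, 0.01, 0.012, -0.72, 0.069, -0.083, -0.088, 70, 0.008, 0.011, -0.81, 0.074, -0.093, -0.097, 70, 0.005, 0.009, -0.9, 0.08, -0.104, -0.106, 70, 0.003, 0.005, -0.98, 0.085, -0.115, -0.115, 70, 0, 0.001, -1, 0.09, -0.127, -0.123, 70, 0, 0.001, -1, 0.09, -0.127, -0.123, 70, 0, 0.001, -1, 0.09, -0.127, -0.15, 70, 0, 0.001, -1, 0.09, -0.127, -0.166, 70, 0, 0.001, -1, 0.09, -0.127, -0.166, 70, 0, 0.001, -1, 0.09, -0.127, -0.166, 70]'

```text
clock: 45.2
position: [0.5471, -0.0701, 0.0867]
ee_rot: [-2.33, -2.103, -0.001]
force: [-0.8, -0.7, 0.2]
width: 0.765
gripper_force: 0.0
```

```bash
python3 - <<'E'
from h import *
for y in (150,93.5): plan([*W(6,y),.083],PY-np.pi/2,0,0)
print(sensors.observe()["joints"].round(2),sensors.observe()["width"]*92)
E
```

```text
turn [-0.0019 -0.001  -0.0005] shift [-0.0037  0.0069 -0.0037] at [ 0.5471 -0.0701  0.0867] t 45.2
turn [-0.0019 -0.001  -0.0005] shift [-0.0095 -0.0493 -0.0037] at [ 0.5471 -0.0701  0.0867] t 45.2
[ 0.45  0.58 -0.58  1.89  0.42  0.81 -0.46] 70.35260737875127
```

arm_command --deltas '[-0.002, -0.001, 0, -0.004, 0, -0.004, 70, -0.002, -0.001, 0, -0.005, -0.003, -0.004, 70, -0.002, -0.001, 0, -0.005, -0.006, -0.004, 70, -0.002, -0.001, 0, -0.005, -0.009, -0.004, 70, -0.002, -0.001, 0, -0.006, -0.012, -0.004, 70, -0.002, -0.001, 0, -0.006, -0.015, -0.004, 70, -0.002, -0.001, 0, -0.006, -0.018, -0.004, 70, -0.002, -0.001, 0, -0.007, -0.021, -0.004, 70, -0.002, -0.001, 0, -0.007, -0.024, -0.004, 70, -0.002, -0.001, 0, -0.007, -0.027, -0.004, 70, -0.002, -0.001, 0, -0.007, -0.03, -0.004, 70, -0.002, -0.001, 0, -0.008, -0.033, -0.004, 70, -0.002, -0.001, 0, -0.008, -0.036, -0.004, 70, -0.002, -0.001, 0, -0.008, -0.039, -0.004, 70, -0.002, -0.001, 0, -0.009, -0.042, -0.004, 70, -0.002, -0.001, 0, -0.009, -0.044, -0.004, 70, -0.002, -0.001, 0, -0.009, -0.046, -0.004, 70, -0.002, -0.001, 0, -0.009, -0.048, -0.004, 70, -0.002, -0.001, 0, -0.009, -0.048, -0.004, 70]'

```text
clock: 47.1
position: [0.5381, -0.1191, 0.0822]
ee_rot: [2.334, 2.102, -0.001]
force: [0.2, -0.3, -0.2]
width: 0.765
gripper_force: 0.1
```

```bash
python3 - <<'E'
from h import *
d=(sensors.observe()["position"][:2]-PC)*1000; print(d@EX,d@EY,sensors.observe()["position"]); print(tab("scene"))
E
```

```text
6.52057790582661 93.85183092887853 [ 0.5381333  -0.11911559  0.08219961]
(array([ 8.6, 59.3]), array([194.4, 284.8]), np.float64(36.83))
```

arm_command --deltas '[0, 0, 0, 0.001, 0.01, 0, 70, 0, 0, 0, 0.002, 0.02, 0, 70, 0, 0, 0, 0.002, 0.02, 0.04, 70, 0, 0, 0, 0, 0.05, 0.08, 70, 0, 0, 0, 0, 0.1, 0.1, 70, 0, 0, 0, 0, 0.14, 0.12, 70, 0, 0, 0, -0.05, 0.16, 0.15, 70, 0, 0, 0, -0.1, 0.18, 0.15, 70, 0, 0, 0, -0.1, 0.18, 0.15, 70]'

```text
clock: 48.05
position: [0.4341, 0.0648, 0.2329]
ee_rot: [2.327, 2.109, -0.002]
force: [0.8, 0.5, 0.4]
width: 0.764
gripper_force: 0.0
```

```bash
python3 - <<'E'
from h import *
t=optics.get_image("top");cv2.imwrite("pics/tf.png",t);print(tab("top",t)); s=sensors.observe(); print(s["position"],s["joints"].round(2))
E
```

```text
(array([22.1, -1.5]), array([107.6, 163.6]), np.float64(-1.02))
[0.43393045 0.06442021 0.23284526] [ 0.38  0.23 -0.76  1.97  0.19  1.01 -0.56]
```

```bash
cat >> h.py <<'E'
def plate(im,n="top"):
    c=proj(n,[*PC,.06])[0].astype(int); x0,y0,x1,y1=c[0]-65,c[1]-65,c[0]+65,c[1]+65
    g=cv2.cvtColor(up(im,x0,y0,x1,y1),cv2.COLOR_BGR2GRAY); C,s,a=rect(ray(n,back(big(g>195),x0,y0),.06)); return C.round(4),s.round(1),round(a,2)
E
python3 - <<'E'
from h import *
from go import topick
t=cv2.imread("pics/tf.png"); print(plate(t))
p=W(115,0); print(p); topick([*p,.15],PY,N=14,w=91,seed=[.4,.6,-.4,1.4,.2,1.1,1.4])
cv2.imwrite("pics/z.png",up(t,305,205,430,320,6))
E
```

```text
(array([ 0.522 , -0.2123]), array([230.8, 281.9]), -5.95)
[ 0.63639082 -0.22362114]
qB [ 0.5   0.63 -0.38  1.52  0.26  1.04  1.52] 3.196143947471477e-05
0.007, -0.001, 0.071, 0.02, -0.012, -0.001, 91, 0.012, -0.002, 0.142, 0.039, -0.027, -0.003, 91, 0.017, -0.005, 0.213, 0.058, -0.042, -0.006, 91, 0.02, -0.007, 0.283, 0.076, -0.059, -0.01, 91, 0.022, -0.01, 0.354, 0.093, -0.077, -0.014, 91, 0.023, -0.012, 0.425, 0.11, -0.097, -0.02, 91, 0.022, -0.014, 0.496, 0.125, -0.117, -0.025, 91, 0.021, -0.016, 0.567, 0.14, -0.139, -0.032, 91, 0.018, -0.016, 0.638, 0.153, -0.162, -0.039, 91, 0.015, -0.015, 0.709, 0.166, -0.186, -0.047, 91, 0.012, -0.013, 0.781, 0.177, -0.21, -0.055, 91, 0.008, -0.01, 0.853, 0.187, -0.235, -0.064, 91, 0.005, -0.005, 0.925, 0.195, -0.261, -0.073, 91, 0.001, 0.001, 0.997, 0.202, -0.288, -0.083, 91, 0.001, 0.001, 0.997, 0.202, -0.288, -0.083, 91, 0.001, 0.001, 0.997, 0.202, -0.288, -0.083, 91
```

View pics/z.png

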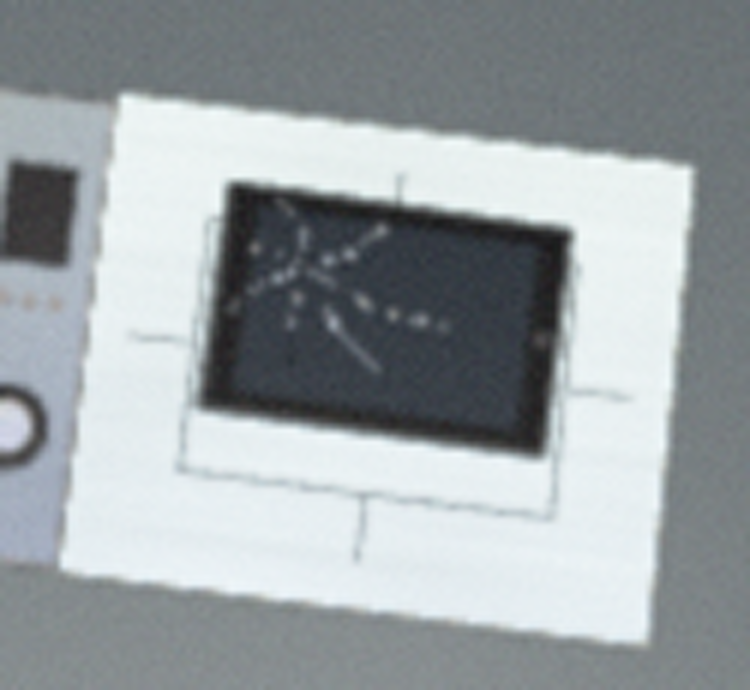

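arm_command --deltas '[0.012, -0.002, 0.09, 0.039, -0.027, -0.003, 91, 0.02, -0.007, 0.18, 0.076, -0.059, -0.01, 91, 0.022, -0.01, 0.27, 0.093, -0.077, -0.014, 91, 0.023, -0.012, 0.36, 0.11, -0.097, -0.02, 91, 0.022, -0.014, 0.45, 0.125, -0.117, -0.025, 91, 0.021, -0.016, 0.54, 0.14, -0.139, -0.032, 91, 0.018, -0.016, 0.63, 0.153, -0.162, -0.039, 91, 0.015, -0.015, 0.72, 0.166, -0.186, -0.047, 91, 0.012, -0.013, 0.81, 0.177, -0.21, -0.055, 91, 0.008, -0.01, 0.9, 0.187, -0.235, -0.064, 91, 0.005, -0.005, 0.97, 0.195, -0.261, -0.073, 91, 0.001, 0.001, 0.997, 0.202, -0.288, -0.083, 91, 0.001, 0.001, 0.997, 0.202, -0.288, -0.083, 91, 0.001, 0.001, 0.997, 0.202, -0.288, -0.083, 91, 0.001, 0.001, 0.997, 0.202, -0.288, -0.12, 91, 0.001, 0.001, 0.997, 0.202, -0.288, -0.145, 91, 0.001, 0.001, 0.997, 0.202, -0.288, -0.145, 91, 0.001, 0.001, 0.997, 0.202, -0.288, -0.145, 91]'

```text
clock: 49.9
position: [0.6406, -0.2254, 0.088]
ee_rot: [-0.169, -3.136, -0.001]
force: [-0.6, 1.1, 0.9]
width: 0.991
gripper_force: 0.0
```

```bash
sed -i 's/PC=np.array(\[.5220,-.2118\])/PC=np.array([.5220,-.2121])/' h.py; python3 - <<'E'
from h import *
for x in (115,67): plan([*W(x,0),.083],PY,0,0)
print(sensors.observe()["joints"].round(2))
E
```

```text
turn [-0.0005 -0.0006  0.0032] shift [-0.0042  0.0014 -0.005 ] at [ 0.6406 -0.2254  0.088 ] t 49.9
turn [-0.0005 -0.0006  0.0032] shift [-0.052   0.0064 -0.005 ] at [ 0.6406 -0.2254  0.088 ] t 49.9
[ 0.76  0.84 -0.87  1.54  0.69  1.1   1.2 ]
```

arm_command --deltas '[0, 0, 0.003, -0.004, 0.001, -0.005, 91, 0, 0, 0.003, -0.008, 0.002, -0.005, 91, 0, 0, 0.003, -0.012, 0.002, -0.005, 91, 0, 0, 0.003, -0.016, 0.003, -0.005, 91, 0, 0, 0.003, -0.02, 0.003, -0.005, 91, 0, 0, 0.003, -0.024, 0.004, -0.005, 91, 0, 0, 0.003, -0.027, 0.004, -0.005, 91, 0, 0, 0.003, -0.029, 0.004, -0.005, 91, 0, 0, 0.003, -0.031, 0.004, -0.005, 91, 0, 0, 0.003, -0.033, 0.004, -0.005, 91, 0, 0, 0.003, -0.035, 0.005, -0.005, 91, 0, 0, 0.003, -0.037, 0.005, -0.005, 91, 0, 0, 0.003, -0.039, 0.005, -0.005, 91, 0, 0, 0.003, -0.041, 0.005, -0.005, 91, 0, 0, 0.003, -0.043, 0.005, -0.005, 91, 0, 0, 0.003, -0.045, 0.006, -0.005, 91, 0, 0, 0.003, -0.047, 0.006, -0.005, 91, 0, 0, 0.003, -0.049, 0.006, -0.005, 91, 0, 0, 0.003, -0.051, 0.006, -0.005, 91, 0, 0, 0.003, -0.051, 0.006, -0.005, 91]'

```text
clock: 51.9
position: [0.5888, -0.2206, 0.0822]
ee_rot: [-0.164, -3.136, -0.0]
force: [-0.6, -0.1, 1.0]
width: 0.993
gripper_force: 0.4
```

```bash
python3 - <<'E'
from h import *
d=(sensors.observe()["position"][:2]-PC)*1000; print(d@EX,d@EY,sensors.observe()["position"],sensors.observe()["force"])
E
```

```text
67.3097120943519 -1.5741652988883479 [ 0.58879135 -0.22058476  0.08219976] [-0.63452382 -0.08073921  0.97153813]
```

arm_command --deltas '[0, 0, 0, 0.01, -0.001, 0, 91, 0, 0, 0, 0.025, -0.002, 0, 91, 0, 0, 0, 0.025, -0.002, 0.05, 91, 0, 0, 0, 0.025, -0.002, 0.1, 91, 0, 0, 0, 0, 0.05, 0.13, 91, 0, 0, 0, -0.03, 0.1, 0.15, 60, 0, 0, 0, -0.07, 0.14, 0.15, 40, 0, 0, 0, -0.11, 0.19, 0.15, 20, 0, 0, 0, -0.15, 0.24, 0.15, 0, 0, 0, 0, -0.15, 0.29, 0.15, 0, 0, 0, 0, -0.15, 0.29, 0.15, 0]'

```text
clock: 53.0
position: [0.4395, 0.0678, 0.2325]
ee_rot: [-0.165, -3.136, 0.001]
force: [1.8, 0.3, -0.2]
width: 0.514
gripper_force: 0.0
```

```bash
python3 - <<'E'
from h import *
t=optics.get_image("top");cv2.imwrite("pics/tg.png",t);print(tab("top",t),plate(t)); s=sensors.observe(); print(s["position"],s["joints"].round(2))
# outline gap check: profiles along plate axes through outline, gray vs mm
g=cv2.cvtColor(t,cv2.COLOR_BGR2GRAY).astype(np.float32)
def prof(ax,off):
    mm=np.arange(-100,100.1,.5); P=[W(m,off) if ax=='x' else W(off,m) for m in mm]; uv=proj("top",[[*p,.06] for p in P]).astype(np.float32)
    return mm,cv2.remap(g,uv[:,0].reshape(1,-1),uv[:,1].reshape(1,-1),cv2.INTER_CUBIC)[0]
for ax in 'xy':
    acc=np.mean([prof(ax,o)[1] for o in (-40,-30,-20,20,30,40)],0); mm=prof(ax,0)[0]
    i=np.where(acc<150)[0]; e=lambda a,b:a+(150-acc[int(2*(a+100))])/(acc[int(2*(b+100))]-acc[int(2*(a+100))])*(b-a)
    print(ax,"tablet dark from",mm[i[0]],"to",mm[i[-1]]); lo_=i[0];hi_=i[-1]
    print(" left dip",[(float(m),int(v)) for m,v in zip(mm[lo_-24:lo_:2],acc[lo_-24:lo_:2])]); print(" right",[(float(m),int(v)) for m,v in zip(mm[hi_+1:hi_+25:2],acc[hi_+1:hi_+25:2])])
E
```

```text
(array([-1.2, -3.3]), array([107.3, 164.5]), np.float64(0.28)) (array([ 0.5221, -0.2123]), array([230.8, 282.1]), -6.01)
[0.43623549 0.07644047 0.23360466] [ 0.64  0.36 -1.15  1.95  0.37  1.07  0.8 ]
x tablet dark from -55.5 to 55.5
 left dip [(-67.5, 236), (-66.5, 236), (-65.5, 234), (-64.5, 230), (-63.5, 223), (-62.5, 212), (-61.5, 202), (-60.5, 198), (-59.5, 199), (-58.5, 196), (-57.5, 185), (-56.5, 167)]
 right [(56.0, 152), (57.0, 177), (58.0, 195), (59.0, 202), (60.0, 201), (61.0, 200), (62.0, 206), (63.0, 215), (64.0, 223), (65.0, 229), (66.0, 233), (67.0, 235)]
y tablet dark from -88.5 to 81.0
 left dip []
 right [(81.5, 162), (82.5, 189), (83.5, 211), (84.5, 222), (85.5, 222), (86.5, 215), (87.5, 206), (88.5, 203), (89.5, 208), (90.5, 217), (91.5, 226), (92.5, 232)]
```

```bash
python3 - <<'E'
from h import *
from go import topick
p=W(0,-125); print(p,ray("top",[(464,267)],.06)); topick([*p,.16],PY-np.pi/2+.02,N=14,w=70,seed=[.8,.5,-.4,1.7,.2,1.,0.])
E
```

```text
[ 0.50915093 -0.33643785] [[ 0.52349224 -0.48951438  0.06      ]]
qB [ 0.8   0.54 -0.45  1.68  0.27  0.98  0.18] 2.5474903118350703e-05
0.006, 0.003, -0.072, 0.015, -0.022, -0.004, 70, 0.012, 0.005, -0.144, 0.029, -0.045, -0.008, 70, 0.016, 0.007, -0.216, 0.042, -0.07, -0.012, 70, 0.019, 0.009, -0.288, 0.054, -0.096, -0.017, 70, 0.022, 0.01, -0.359, 0.064, -0.123, -0.022, 70, 0.023, 0.012, -0.431, 0.072, -0.152, -0.027, 70, 0.024, 0.012, -0.502, 0.079, -0.182, -0.033, 70, 0.023, 0.013, -0.573, 0.084, -0.213, -0.039, 70, 0.021, 0.013, -0.643, 0.088, -0.245, -0.045, 70, 0.019, 0.012, -0.714, 0.089, -0.277, -0.05, 70, 0.015, 0.01, -0.784, 0.088, -0.311, -0.056, 70, 0.011, 0.008, -0.854, 0.085, -0.344, -0.062, 70, 0.005, 0.005, -0.923, 0.08, -0.378, -0.068, 70, -0.002, 0.001, -0.992, 0.073, -0.413, -0.074, 70, -0.002, 0.001, -0.992, 0.073, -0.413, -0.074, 70, -0.002, 0.001, -0.992, 0.073, -0.413, -0.074, 70
```

arm_command --deltas '[0.006, 0.003, -0.08, 0.015, -0.022, -0.004, 70, 0.012, 0.005, -0.16, 0.029, -0.045, -0.008, 70, 0.016, 0.007, -0.25, 0.042, -0.07, -0.012, 70, 0.019, 0.009, -0.34, 0.054, -0.096, -0.017, 70, 0.022, 0.01, -0.42, 0.064, -0.123, -0.022, 70, 0.023, 0.012, -0.5, 0.072, -0.152, -0.027, 70, 0.024, 0.012, -0.57, 0.079, -0.182, -0.033, 70, 0.023, 0.013, -0.64, 0.084, -0.213, -0.039, 70, 0.021, 0.013, -0.71, 0.088, -0.245, -0.045, 70, 0.019, 0.012, -0.77, 0.089, -0.277, -0.05, 70, 0.015, 0.01, -0.83, 0.088, -0.311, -0.056, 70, 0.011, 0.008, -0.9, 0.085, -0.344, -0.062, 70, 0.005, 0.005, -0.96, 0.08, -0.378, -0.068, 70, -0.002, 0.001, -0.992, 0.073, -0.413, -0.074, 70, -0.002, 0.001, -0.992, 0.073, -0.413, -0.074, 70, -0.002, 0.001, -0.992, 0.073, -0.413, -0.074, 70, -0.002, 0.001, -0.992, 0.073, -0.413, -0.074, 70]'

```text
clock: 54.75
position: [0.5138, -0.3455, 0.1583]
ee_rot: [-2.317, -2.118, 0.002]
force: [0.8, 0.2, 0.9]
width: 0.764
gripper_force: 0.0
```

```bash
python3 - <<'E'
from h import *
plan([*W(0,-125),.083],PY-np.pi/2,0,0)
E
```

```text
turn [-0.0007 -0.0016 -0.0086] shift [-0.0047  0.009  -0.0753] at [ 0.5138 -0.3455  0.1583] t 54.75
```

arm_command --deltas '[-0.001, -0.002, -0.009, -0.005, 0, -0.03, 70, -0.001, -0.002, -0.009, -0.005, 0, -0.06, 70, -0.001, -0.002, -0.009, -0.005, 0, -0.074, 70, -0.001, -0.002, -0.009, -0.005, 0, -0.074, 70, -0.001, -0.002, -0.009, -0.005, 0, -0.074, 70, -0.001, -0.002, -0.009, -0.005, 0, -0.074, 70]'

```text
clock: 55.35
position: [0.5095, -0.3465, 0.0858]
ee_rot: [2.333, 2.099, 0.0]
force: [0.4, -0.0, -0.3]
width: 0.76
gripper_force: 0.0
```

```bash
python3 - <<'E'
from h import *
plan([*W(0,-105),.083],PY-np.pi/2,0,0);plan([*W(0,-95.5),.083],PY-np.pi/2,0,0)
E
```

```text
turn [0.0015 0.0015 0.0015] shift [ 0.0018  0.0299 -0.0028] at [ 0.5095 -0.3465  0.0858] t 55.35
turn [0.0015 0.0015 0.0015] shift [ 0.0027  0.0394 -0.0028] at [ 0.5095 -0.3465  0.0858] t 55.35
```

arm_command --deltas '[0.001, 0.001, 0.001, 0, 0.004, -0.003, 70, 0.001, 0.001, 0.001, 0, 0.008, -0.003, 70, 0.001, 0.001, 0.001, 0.001, 0.012, -0.003, 70, 0.001, 0.001, 0.001, 0.001, 0.016, -0.003, 70, 0.001, 0.001, 0.001, 0.001, 0.02, -0.003, 70, 0.001, 0.001, 0.001, 0.002, 0.024, -0.003, 70, 0.001, 0.001, 0.001, 0.002, 0.027, -0.003, 70, 0.001, 0.001, 0.001, 0.002, 0.029, -0.003, 70, 0.001, 0.001, 0.001, 0.002, 0.031, -0.003, 70, 0.001, 0.001, 0.001, 0.002, 0.033, -0.003, 70, 0.001, 0.001, 0.001, 0.002, 0.035, -0.003, 70, 0.001, 0.001, 0.001, 0.003, 0.036, -0.003, 70, 0.001, 0.001, 0.001, 0.003, 0.037, -0.003, 70, 0.001, 0.001, 0.001, 0.003, 0.038, -0.003, 70, 0.001, 0.001, 0.001, 0.003, 0.039, -0.003, 70, 0.001, 0.001, 0.001, 0.003, 0.0395, -0.003, 70, 0.001, 0.001, 0.001, 0.003, 0.0395, -0.003, 70]'

```text
clock: 57.05
position: [0.5113, -0.307, 0.0812]
ee_rot: [-2.334, -2.102, 0.002]
force: [-0.4, -0.8, -1.0]
width: 0.763
gripper_force: 0.5
```

```bash
cat > gap.py <<'E'
from h import *
def edges(t):
    g=cv2.cvtColor(t,cv2.COLOR_BGR2GRAY).astype(np.float32); mm=np.arange(-100,100.1,.25)
    for ax in 'xy':
        acc=0
        for o in range(-40,41,4):
            if abs(o)<12: continue
            P=[W(m,o) if ax=='x' else W(o,m) for m in mm]
            def samp(z):
                uv=proj("top",[[*p,z] for p in P]).astype(np.float32); return cv2.remap(g,uv[:,:1].T.copy(),uv[:,1:].T.copy(),cv2.INTER_CUBIC)[0]
            acc=acc+np.array([samp(.072),samp(.06)])
        acc/=len([o for o in range(-40,41,4) if abs(o)>=12]); i=np.where(acc[0]<140)[0]; h=61 if ax=='x' else 89
        d=[s*h+mm_ for s in(-1,1) for mm_ in [0]]
        print(ax,"tablet",mm[i[0]],mm[i[-1]],"mid",(mm[i[0]]+mm[i[-1]])/2,"| outline dips",[float(mm[k][np.argmin(acc[1][k])]) for k in (np.abs(mm+h)<3,np.abs(mm-h)<3)])
E
python3 - <<'E'
from h import *
d=(sensors.observe()["position"][:2]-PC)*1000; print(d@EX,d@EY,sensors.observe()["position"],sensors.observe()["force"],sensors.observe()["gripper_force"])
E
```

```text
-0.9275928936032116 -95.51441240852961 [ 0.51125915 -0.30701311  0.08122813] [-0.37624974 -0.80840116 -1.01215587] 0.5483658565208316
```

arm_command --deltas '[0, 0, 0, -0.001, -0.01, 0, 70, 0, 0, 0, -0.002, -0.025, 0, 70, 0, 0, 0, -0.002, -0.025, 0.05, 70, 0, 0, 0, -0.002, -0.025, 0.1, 50, 0, 0, 0, -0.05, 0.01, 0.13, 30, 0, 0, 0, -0.09, 0.05, 0.15, 10, 0, 0, 0, -0.1, 0.1, 0.15, 0, 0, 0, 0, -0.1, 0.15, 0.15, 0, 0, 0, 0, -0.1, 0.2, 0.15, 0, 0, 0, 0, -0.1, 0.25, 0.15, 0, 0, 0, 0, -0.1, 0.3, 0.15, 0, 0, 0, 0, -0.08, 0.36, 0.15, 0, 0, 0, 0, -0.08, 0.4, 0.15, 0, 0, 0, 0, -0.08, 0.4, 0.15, 0]'

```text
clock: 58.45
position: [0.4321, 0.0968, 0.2321]
ee_rot: [-2.33, -2.105, -0.003]
force: [0.3, 1.0, 1.2]
width: 0.004
gripper_force: 0.0
```

```bash
python3 - <<'E'
from gap import *
t=optics.get_image("top");cv2.imwrite("pics/th.png",t);print(tab("top",t),plate(t)); edges(t); edges(cv2.imread("pics/tg.png")); s=sensors.observe(); print(s["position"],s["joints"].round(2),s["width"])
E
```

```text
(array([-5.8, 30.9]), array([109. , 163.4]), np.float64(0.05)) (array([ 0.5221, -0.2121]), array([230.7, 281.8]), -6.07)
x tablet -60.25 50.25 mid -5.0 | outline dips [-58.25, 61.5]
y tablet -50.75 100.0 mid 24.625 | outline dips [-89.75, 91.25]
x tablet -55.25 54.25 mid -0.5 | outline dips [-58.25, 61.0]
y tablet -85.75 81.0 mid -2.375 | outline dips [-86.25, 88.5]
[0.4322758  0.09916421 0.23224871] [ 0.37  0.26 -0.85  1.96  0.22  1.02 -0.67] 0.003342975229666234
```

```bash
python3 - <<'E'
from h import *
plan([*W(-5,150),.13],PY-np.pi/2,0,0)
E
```

```text
turn [-0.0025  0.0006 -0.0026] shift [ 0.1002 -0.1615 -0.1022] at [0.4323 0.0992 0.2322] t 58.5
```

arm_command --deltas '[-0.002, 0.001, -0.003, 0.03, -0.04, 0, 70, -0.002, 0.001, -0.003, 0.06, -0.08, -0.03, 70, -0.002, 0.001, -0.003, 0.09, -0.12, -0.06, 70, -0.002, 0.001, -0.003, 0.1, -0.162, -0.1, 70, -0.002, 0.001, -0.003, 0.1, -0.162, -0.13, 70, -0.002, 0.001, -0.003, 0.1, -0.162, -0.145, 70, -0.002, 0.001, -0.003, 0.1, -0.162, -0.145, 70, -0.002, 0.001, -0.003, 0.1, -0.162, -0.145, 70]'

```text
clock: 59.3
position: [0.5318, -0.0679, 0.0873]
ee_rot: [2.338, 2.098, -0.005]
force: [-0.6, -0.2, 0.2]
width: 0.652
gripper_force: 0.0
```

```bash
python3 - <<'E'
from h import *
plan([*W(-5,150),.082],PY-np.pi/2,0,0);plan([*W(-5,95.5),.082],PY-np.pi/2,0,0); print(sensors.observe()["width"]*92)
E
```

```text
turn [ 0.0014 -0.0013  0.0031] shift [ 0.0006  0.0056 -0.0053] at [ 0.5318 -0.0679  0.0873] t 59.3
turn [ 0.0014 -0.0013  0.0031] shift [-0.005  -0.0487 -0.0053] at [ 0.5318 -0.0679  0.0873] t 59.3
60.01427435968192
```

arm_command --deltas '[0.001, -0.001, 0.003, 0, -0.001, -0.005, 70, 0.001, -0.001, 0.003, 0, -0.005, -0.005, 70, 0.001, -0.001, 0.003, 0, -0.009, -0.005, 70, 0.001, -0.001, 0.003, -0.001, -0.013, -0.005, 70, 0.001, -0.001, 0.003, -0.001, -0.016, -0.005, 70, 0.001, -0.001, 0.003, -0.001, -0.018, -0.005, 70, 0.001, -0.001, 0.003, -0.002, -0.02, -0.005, 70, 0.001, -0.001, 0.003, -0.002, -0.0225, -0.005, 70, 0.001, -0.001, 0.003, -0.002, -0.025, -0.005, 70, 0.001, -0.001, 0.003, -0.003, -0.0275, -0.005, 70, 0.001, -0.001, 0.003, -0.003, -0.03, -0.005, 70, 0.001, -0.001, 0.003, -0.003, -0.0325, -0.005, 70, 0.001, -0.001, 0.003, -0.003, -0.035, -0.005, 70, 0.001, -0.001, 0.003, -0.004, -0.0375, -0.005, 70, 0.001, -0.001, 0.003, -0.004, -0.04, -0.005, 70, 0.001, -0.001, 0.003, -0.004, -0.0425, -0.005, 70, 0.001, -0.001, 0.003, -0.005, -0.045, -0.005, 70, 0.001, -0.001, 0.003, -0.005, -0.047, -0.005, 70, 0.001, -0.001, 0.003, -0.005, -0.0485, -0.005, 70, 0.001, -0.001, 0.003, -0.005, -0.0485, -0.005, 70]'

```text
clock: 61.3
position: [0.5261, -0.1179, 0.0811]
ee_rot: [2.335, 2.102, -0.004]
force: [0.3, 0.4, 0.1]
width: 0.767
gripper_force: 0.0
```

```bash
python3 - <<'E'
from h import *
d=(sensors.observe()["position"][:2]-PC)*1000; print(d@EX,d@EY,sensors.observe()["width"]*92)
E
```

```text
-5.560297006339989 94.15344717597824 70.52431477830719
```

arm_command --deltas '[0, 0, 0, 0.001, 0.01, 0, 70, 0, 0, 0, 0.002, 0.02, 0, 70, 0, 0, 0, 0.002, 0.02, 0.04, 70, 0, 0, 0, 0, 0.05, 0.08, 70, 0, 0, 0, 0, 0.1, 0.1, 70, 0, 0, 0, 0, 0.14, 0.12, 70, 0, 0, 0, -0.05, 0.16, 0.15, 70, 0, 0, 0, -0.1, 0.18, 0.15, 70, 0, 0, 0, -0.1, 0.18, 0.15, 70]'

```text
clock: 62.2
position: [0.4222, 0.0658, 0.2318]
ee_rot: [2.327, 2.108, -0.005]
force: [-0.2, -1.2, -0.4]
width: 0.763
gripper_force: 0.0
```

```bash
python3 - <<'E'
from gap import *
from go import topick
t=optics.get_image("top");cv2.imwrite("pics/ti.png",t);print(tab("top",t)); edges(t); s=sensors.observe(); print(s["position"],s["joints"].round(2))
topick([*W(-100,0),.13],PY,N=14,w=91,seed=[.5,.3,-.4,1.9,.1,.9,1.4])
E
```

```text
(array([-6.1, -1.9]), array([108. , 163.9]), np.float64(0.1))
x tablet -60.25 49.5 mid -5.375 | outline dips [-58.25, 61.5]
y tablet -83.5 82.25 mid -0.625 | outline dips [-86.25, 88.25]
[0.42199159 0.06543053 0.2317107 ] [ 0.45  0.23 -0.85  1.99  0.21  1.01 -0.59]
qB [ 0.63  0.36 -0.38  2.06  0.19  0.76  1.61] 5.907438774938823e-05
0.003, 0, 0.071, 0.006, -0.017, -0.007, 91, 0.006, 0, 0.142, 0.011, -0.035, -0.014, 91, 0.008, -0, 0.213, 0.015, -0.054, -0.021, 91, 0.01, -0.001, 0.284, 0.019, -0.072, -0.029, 91, 0.011, -0.002, 0.355, 0.021, -0.091, -0.036, 91, 0.012, -0.003, 0.426, 0.023, -0.11, -0.043, 91, 0.012, -0.004, 0.498, 0.023, -0.13, -0.051, 91, 0.011, -0.004, 0.569, 0.023, -0.149, -0.058, 91, 0.011, -0.005, 0.64, 0.022, -0.169, -0.066, 91, 0.009, -0.005, 0.711, 0.019, -0.188, -0.073, 91, 0.008, -0.004, 0.783, 0.016, -0.208, -0.08, 91, 0.006, -0.003, 0.854, 0.012, -0.228, -0.087, 91, 0.004, -0.002, 0.926, 0.007, -0.248, -0.095, 91, 0.003, 0.001, 0.997, 0.001, -0.267, -0.102, 91, 0.003, 0.001, 0.997, 0.001, -0.267, -0.102, 91, 0.003, 0.001, 0.997, 0.001, -0.267, -0.102, 91
```

arm_command --deltas '[0.006, 0, 0.09, 0.011, -0.035, -0.014, 91, 0.008, 0, 0.18, 0.015, -0.054, -0.021, 91, 0.01, -0.001, 0.27, 0.019, -0.072, -0.029, 91, 0.011, -0.002, 0.355, 0.021, -0.091, -0.036, 91, 0.012, -0.003, 0.44, 0.023, -0.11, -0.043, 91, 0.012, -0.004, 0.52, 0.023, -0.13, -0.051, 91, 0.011, -0.004, 0.6, 0.023, -0.149, -0.058, 91, 0.011, -0.005, 0.68, 0.022, -0.169, -0.066, 91, 0.009, -0.005, 0.76, 0.019, -0.188, -0.073, 91, 0.008, -0.004, 0.84, 0.016, -0.208, -0.08, 91, 0.006, -0.003, 0.92, 0.008, -0.228, -0.087, 91, 0.004, -0.002, 0.98, -0.005, -0.248, -0.095, 91, 0.003, 0.001, 0.997, -0.009, -0.267, -0.102, 91, 0.003, 0.001, 0.997, -0.009, -0.267, -0.102, 91, 0.003, 0.001, 0.997, -0.009, -0.267, -0.13, 91, 0.003, 0.001, 0.997, -0.009, -0.267, -0.144, 91, 0.003, 0.001, 0.997, -0.009, -0.267, -0.144, 91, 0.003, 0.001, 0.997, -0.009, -0.267, -0.144, 91]'

```text
clock: 64.05
position: [0.4177, -0.2037, 0.0875]
ee_rot: [-0.169, -3.134, -0.002]
force: [-0.5, 0.2, 0.5]
width: 0.992
gripper_force: 0.0
```

```bash
python3 - <<'E'
from h import *
for x in (-100,-68): plan([*W(x,0),.082],PY,0,0)
print(sensors.observe()["joints"].round(2),sensors.observe()["width"])
E
```

```text
turn [-0.0007 -0.0018  0.0031] shift [ 0.0048  0.0018 -0.0055] at [ 0.4177 -0.2037  0.0875] t 64.05
turn [-0.0007 -0.0018  0.0031] shift [ 0.0366 -0.0015 -0.0055] at [ 0.4177 -0.2037  0.0875] t 64.05
[ 1.06  0.6  -0.98  2.07  0.68  0.84  1.14] 0.9921992598924372
```

arm_command --deltas '[-0.001, -0.002, 0.003, 0.005, 0.002, -0.005, 91, -0.001, -0.002, 0.003, 0.009, 0.001, -0.005, 91, -0.001, -0.002, 0.003, 0.013, 0.001, -0.005, 91, -0.001, -0.002, 0.003, 0.017, 0.001, -0.005, 91, -0.001, -0.002, 0.003, 0.021, 0, -0.005, 91, -0.001, -0.002, 0.003, 0.024, 0, -0.005, 91, -0.001, -0.002, 0.003, 0.026, 0, -0.005, 91, -0.001, -0.002, 0.003, 0.028, -0.001, -0.005, 91, -0.001, -0.002, 0.003, 0.03, -0.001, -0.005, 91, -0.001, -0.002, 0.003, 0.032, -0.001, -0.005, 91, -0.001, -0.002, 0.003, 0.034, -0.001, -0.005, 91, -0.001, -0.002, 0.003, 0.0355, -0.0015, -0.005, 91, -0.001, -0.002, 0.003, 0.0365, -0.0015, -0.005, 91, -0.001, -0.002, 0.003, 0.0365, -0.0015, -0.005, 91]'

```text
clock: 65.45
position: [0.4537, -0.2059, 0.0821]
ee_rot: [0.164, 3.137, -0.001]
force: [-1.7, -0.1, 0.5]
width: 0.989
gripper_force: 0.6
```

```bash
python3 - <<'E'
from h import *
d=(sensors.observe()["position"][:2]-PC)*1000; print(d@EX,d@EY)
E
```

```text
-68.57739649410233 -0.8516555517278055
```

arm_command --deltas '[0, 0, 0, -0.01, 0.001, 0.001, 91, 0, 0, 0, -0.02, 0.002, 0.001, 91, 0, 0, 0, -0.02, 0.002, 0.04, 91, 0, 0, 0, -0.02, 0.002, 0.09, 60, 0, 0, 0, 0, 0.05, 0.13, 30, 0, 0, 0, 0, 0.1, 0.17, 0, 0, 0, 0, 0, 0.15, 0.17, 0, 0, 0, 0, 0, 0.2, 0.17, 0, 0, 0, 0, 0, 0.25, 0.17, 0, 0, 0, 0, 0, 0.25, 0.17, 0]'

```text
clock: 66.45
position: [0.4525, 0.0482, 0.2529]
ee_rot: [0.157, 3.135, -0.001]
force: [0.9, -1.0, 0.1]
width: 0.432
gripper_force: 0.0
```

```bash
python3 - <<'E'
from gap import *
t=optics.get_image("top");cv2.imwrite("pics/tj.png",t);print(tab("top",t)); edges(t); s=sensors.observe(); print(s["position"],s["joints"].round(2))
# scene-camera cross-check of gaps
b=W(-50,174); print("button",b); plan([*b,.13],PY,0,0)
E
```

```text
(array([-3.8, -2.3]), array([108.9, 164.3]), np.float64(0.12))
x tablet -58.0 52.25 mid -2.875 | outline dips [-58.25, 61.5]
y tablet -83.75 82.0 mid -0.875 | outline dips [-86.25, 88.25]
[0.45242745 0.05075766 0.25321958] [ 0.71  0.37 -1.18  1.89  0.38  1.13  0.86]
button [ 0.49015076 -0.03388208]
turn [-0.0003  0.0018 -0.0036] shift [ 0.0377 -0.0846 -0.1232] at [0.4524 0.0508 0.2532] t 66.5
```

```bash
python3 - <<'E'
from h import *
plan([*W(-90,0),.13],PY,0,0)
E
```

```text
turn [-0.0003  0.0018 -0.0036] shift [-0.02   -0.2536 -0.1232] at [0.4524 0.0508 0.2532] t 66.5
```

arm_command --deltas '[0, 0.002, -0.004, -0.02, -0.05, -0.02, 91, 0, 0.002, -0.004, -0.02, -0.1, -0.04, 91, 0, 0.002, -0.004, -0.02, -0.15, -0.06, 91, 0, 0.002, -0.004, -0.02, -0.2, -0.08, 91, 0, 0.002, -0.004, -0.02, -0.254, -0.12, 91, 0, 0.002, -0.004, -0.02, -0.254, -0.14, 91, 0, 0.002, -0.004, -0.02, -0.254, -0.165, 91, 0, 0.002, -0.004, -0.02, -0.254, -0.167, 91, 0, 0.002, -0.004, -0.02, -0.254, -0.167, 91, 0, 0.002, -0.004, -0.02, -0.254, -0.167, 91]'

```text
clock: 67.5
position: [0.4346, -0.2092, 0.0867]
ee_rot: [-0.171, -3.136, 0.002]
force: [0.3, -0.3, 0.3]
width: 0.987
gripper_force: 0.0
```

```bash
python3 - <<'E'
from h import *
for x in (-80,-65.2): plan([*W(x,0),.082],PY,0,0)
E
```

```text
turn [ 0.001  -0.0005  0.0039] shift [ 0.0078  0.0053 -0.0047] at [ 0.4346 -0.2092  0.0867] t 67.5
turn [ 0.001  -0.0005  0.0039] shift [ 0.0226  0.0038 -0.0047] at [ 0.4346 -0.2092  0.0867] t 67.5
```

arm_command --deltas '[0.001, 0, 0.004, 0.001, 0.005, -0.005, 91, 0.001, 0, 0.004, 0.005, 0.005, -0.005, 91, 0.001, 0, 0.004, 0.009, 0.005, -0.005, 91, 0.001, 0, 0.004, 0.013, 0.005, -0.005, 91, 0.001, 0, 0.004, 0.016, 0.004, -0.005, 91, 0.001, 0, 0.004, 0.018, 0.004, -0.005, 91, 0.001, 0, 0.004, 0.02, 0.004, -0.005, 91, 0.001, 0, 0.004, 0.0215, 0.004, -0.005, 91, 0.001, 0, 0.004, 0.023, 0.004, -0.005, 91, 0.001, 0, 0.004, 0.023, 0.004, -0.005, 91]'

```text
clock: 68.5
position: [0.4568, -0.2059, 0.0801]
ee_rot: [-0.164, -3.134, -0.001]
force: [-0.8, 0.0, 0.0]
width: 0.987
gripper_force: 0.4
```

```bash
python3 - <<'E'
from h import *
d=(sensors.observe()["position"][:2]-PC)*1000; print(d@EX,d@EY)
E
```

```text
-65.53080088591187 -0.5503138751650453
```

arm_command --deltas '[0, 0, 0, -0.01, 0.001, 0.001, 91, 0, 0, 0, -0.02, 0.002, 0.001, 91, 0, 0, 0, -0.02, 0.002, 0.04, 91, 0, 0, 0, -0.02, 0.002, 0.09, 60, 0, 0, 0, 0, 0.05, 0.13, 30, 0, 0, 0, 0, 0.1, 0.17, 0, 0, 0, 0, 0, 0.15, 0.17, 0, 0, 0, 0, 0, 0.2, 0.17, 0, 0, 0, 0, 0, 0.25, 0.17, 0, 0, 0, 0, 0, 0.25, 0.17, 0]'

```text
clock: 69.5
position: [0.4555, 0.0482, 0.2509]
ee_rot: [-0.157, -3.137, -0.001]
force: [0.1, -0.3, 0.3]
width: 0.429
gripper_force: 0.0
```

```bash
python3 - <<'E'
from gap import *
t=optics.get_image("top");cv2.imwrite("pics/tk.png",t);print(tab("top",t)); edges(t); s=sensors.observe(); print(s["position"],s["width"])
# button: bright disc in dark ring
b=W(-50,174); c=proj("top",[*b,.054])[0].astype(int); print(c); g=cv2.cvtColor(up(t,c[0]-12,c[1]-12,c[0]+13,c[1]+13),cv2.COLOR_BGR2GRAY)
h=cv2.HoughCircles(g,cv2.HOUGH_GRADIENT,1,60,param1=80,param2=15,minRadius=15,maxRadius=50); print(h, ray("top",back(h[0,:1,:2],c[0]-12,c[1]-12),.054) if h is not None else "", b)
plan([*b,.12],PY,0,0)
E
```

```text
(array([ 0.6, -1.6]), array([108.3, 163.6]), np.float64(0.07))
x tablet -53.75 55.75 mid 1.0 | outline dips [-60.75, 58.25]
y tablet -83.0 82.5 mid -0.25 | outline dips [-86.25, 88.25]
[0.45540489 0.0508522  0.2512325 ] 0.3902112699273064
[305 275]
[[[75.5 80.5 43.5]]] [[ 0.48931672 -0.03417085  0.054     ]] [ 0.49015076 -0.03388208]
turn [-0.0014 -0.0002 -0.0036] shift [ 0.0347 -0.0847 -0.1312] at [0.4554 0.0509 0.2512] t 69.55
```

arm_command --deltas '[0, 0, -0.004, 0.03, -0.04, -0.03, 0, 0, 0, -0.004, 0.035, -0.085, -0.08, 0, 0, 0, -0.004, 0.035, -0.085, -0.13, 0, 0, 0, -0.004, 0.035, -0.085, -0.158, 0, 0, 0, -0.004, 0.035, -0.085, -0.16, 0, 0, 0, -0.004, 0.035, -0.085, -0.16, 0, 0, 0, -0.004, 0.035, -0.085, -0.16, 0]'

```text
clock: 70.25
position: [0.4929, -0.04, 0.0926]
ee_rot: [0.172, 3.137, 0.001]
force: [1.0, -0.4, 0.1]
width: 0.0
gripper_force: 0.0
```

```bash
python3 - <<'E'
from h import *
plan([.4898,-.034,.066],PY,0,0); s=sensors.observe(); print(s["force"],s["width"])
E
```

```text
turn [-0.0006  0.0003  0.0043] shift [-0.0031  0.006  -0.0266] at [ 0.4929 -0.04    0.0926] t 70.25
[ 1.00665044 -0.35837383  0.12328708] 0.00037518728707172915
```

arm_command --deltas '[0, 0, 0.004, -0.003, 0.006, -0.01, 0, 0, 0, 0.004, -0.003, 0.006, -0.015, 0, 0, 0, 0.004, -0.003, 0.006, -0.018, 0, 0, 0, 0.004, -0.003, 0.006, -0.02, 0, 0, 0, 0.004, -0.003, 0.006, -0.022, 0, 0, 0, 0.004, -0.003, 0.006, -0.024, 0, 0, 0, 0.004, -0.003, 0.006, -0.025, 0, 0, 0, 0.004, -0.003, 0.006, -0.026, 0, 0, 0, 0.004, -0.003, 0.006, -0.027, 0, 0, 0, 0.004, -0.003, 0.006, -0.027, 0]'

```text
clock: 71.25
position: [0.4891, -0.0344, 0.0663]
ee_rot: [-0.163, -3.136, 0.004]
force: [-16.1, -2.3, 53.4]
width: 0.005
gripper_force: 27.0
```

arm_command --deltas '[0, 0, 0, 0, 0, 0.02, 0, 0, 0, 0, 0, 0, 0.06, 0, 0, 0, 0, 0, 0, 0.1, 0, 0, 0, 0, -0.03, 0.04, 0.15, 0, 0, 0, 0, -0.06, 0.09, 0.17, 0, 0, 0, 0, -0.06, 0.12, 0.17, 0, 0, 0, 0, -0.06, 0.12, 0.17, 0, 0, 0, 0, -0.06, 0.12, 0.17, 0]'

```text
clock: 72.05
position: [0.4287, 0.0864, 0.2338]
ee_rot: [-0.159, -3.137, -0.0]
force: [-0.1, -0.5, -0.3]
width: 0.005
gripper_force: 0.0
```

```bash
python3 - <<'E'
from gap import *
t=optics.get_image("top");cv2.imwrite("pics/tl.png",t);print(tab("top",t)); edges(t); s=sensors.observe(); print(s["position"],s["clock"],s["force"])
a=cv2.imread("pics/ta.png").astype(int)
for l in ((.5801,.3649),(.5887,.2756),(.5968,.1861)):
    c=proj("top",[*l,.12])[0].astype(int); r=np.s_[c[1]-18:c[1]+15,c[0]-18:c[0]+18]; print("rack diff",np.abs(a[r]-t[r]).mean().round(1),np.abs(a[r]-t[r]).max())
E
```

```text
(array([ 0.6, -1.6]), array([108.2, 163.7]), np.float64(0.04))
x tablet -53.75 55.75 mid 1.0 | outline dips [-60.75, 58.25]
y tablet -83.0 82.5 mid -0.25 | outline dips [-86.25, 88.0]
[0.42896899 0.08475586 0.23311405] 72.1 [-0.30151576 -0.08107161 -0.36768379]
rack diff 3.6 15
rack diff 3.4 25
rack diff 5.3 81
```

```bash
python3 - <<'E'
from h import *
a=cv2.imread("pics/ta.png").astype(int);t=cv2.imread("pics/tl.png").astype(int)
c=proj("top",[.5968,.1861,.168])[0].astype(int); d=np.abs(a-t).max(2)[c[1]-25:c[1]+30,c[0]-25:c[0]+25]; print("loop px",c,"diff px",[(int(x+c[0]-25),int(y+c[1]-25)) for y,x in np.argwhere(d>35)][:40])
e=proj("top",[.5968,.1861,.048])[0]; print("end pred",e); print(t[230:244,224:238].min(2))
E
```

```text
loop px [221 232] diff px [(220, 229), (221, 229), (220, 230), (221, 230), (222, 230), (224, 230), (225, 230), (226, 230), (227, 230), (228, 230), (210, 231), (211, 231), (214, 231), (220, 231), (221, 231), (230, 238), (231, 238), (229, 239), (230, 239), (232, 259), (233, 259), (232, 260), (233, 260), (234, 260), (232, 261), (233, 261), (234, 261), (235, 261), (236, 261)]
end pred [230.12886574 237.41598464]
[[ 96  86  76  81  88 103 128 142 122 109 108 109 109 108]
 [ 70  69  60  67  69  73 105 123 111 107 108 111 108 108]
 [133 134 141 145 147 147 158 157 124 100 111 112 107 107]
 [222 220 214 209 212 208 203 185 136 109 109 109 109 109]
 [211 190 182 185 192 182 161 130 111 108 109 108 110 111]
 [113  96  99 148 187 166 107  83 102 109 114 108 113 110]
 [ 49  62 124 184 188 140  70  51  93 105 111 110 113 107]
 [102 130 187 200 151  88  32  31  78 107 112 112 112 113]
 [169 189 208 189 117  46  21  44  88 102 113 113 107 110]
 [193 190 189 140  89  55  52  75  95 112 111 111 108 111]
 [155 133 130 113  97  92  94 104 105 111 108 115 111 109]
 [113 107 110 107 109 106 113 110 116 112 110 111 113 114]
 [107 108 110 106 110 109 111 108 112 110 112 110 111 111]
 [111 111 112 108 110 107 114 112 110 109 109 115 108 112]]
```

Squeegee's handle end sits at about (230, 238), matching the predicted (230.1, 237.4), so all three tools hang upright. The tablet is centred and nothing is being touched.

```bash
python3 -c "
from cell import arm
print(arm.sign_off())"
```

```text
the job is handed in; nothing more can be done
None
```

I handed the job in at about 72 s. In the last camera check the tablet lay within about 2 mm and 0.1° of centred, the scraper, roller and squeegee hung upright in loops 4, 3 and 2, and the button had been pressed to its stop and released. No pass/fail verdict came back.

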